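Clamp a plywood blank for drilling with quarter-turn T-bolts

ROBOT

A 6-joint arm with a two-finger parallel gripper is mounted at the origin on the work surface. World frame = base frame: x ahead of the robot, y to its left, z up, the work surface at z = 0. Lengths are in m, angles in degrees, forces in N, time in s.
With the tool pointing down it reaches from about 0.4 to 0.825 m from the base axis. Payload 7 kg.
Tool frame: the origin (TCP) lies on the centre line of the jaws, within the pads' length; the fingertips stand 19 mm ahead of it and the grasp point (between the pads) is the TCP; z points along the fingers, y is the line along which they close (so a half turn about z gives the same grasp; the last joint's range is limited). The gripper opens to 88 mm and grips with 3 to 60 N. Pads are 19 mm wide; open, the fingers measure 130 mm over their backs; the gripper's body (78 mm by 193 mm) begins 47 mm behind the grasp point.
Start: joints at [-54.196, 20.546, 0.682, 0, -70.136, -16.507], TCP at [0.223, -0.637, 0.246] pointing down, gripper open.
Joint ranges: [-176.03, 176.03], [-82.01, 121.73], [-58.28, 71.71], [-173.87, 95.51], [-174.79, -0.11], [-173.66, 173.66]. Speed limits (degrees/s): [136.94, 136.94, 172.46, 180, 180, 180].

INTERFACE

Orientations are given as [roll, pitch, yaw] about the fixed x, y, z axes, in that order (R = Rz(yaw) Ry(pitch) Rx(roll)).
In Python, from plant import get_state, capture, close_job gives the robot as it stands.
- The arm moves only by the tool apply_moves, never from a script. Its argument "targets" is a list of rows, each a list of 7 numbers: the opening, from 0 (shut) to 1 (fully open), then the shift along the tool's x, y, z normalised to -1 to 1, where 1 is 1000 mm, then the turn, a rotation vector about the tool's x, y, z normalised to -1 to 1, where 1 is 90 degrees. In form: [[claw, tx, ty, tz, ax, ay, az], ...]. A call has 1 to 20 rows; each row shifts and turns the commanded pose from where the row before left it, along the tool's axes as they then stand; what a row does not reach is not made up. A row lasts 1/12 s, in which the tool goes at most 41.7 mm and 7.16 degrees, less where a joint would pass 70% of its speed; a pose out of reach is approached as far as the arm can. A call with a number of a shift or a turn outside -1 to 1 is refused whole. A call with a gripper value outside its range is refused whole. The fingers move at their own pace and stop on an object; "newtons" is the grip in N (left out, the last holds). Time passes only in rows, so rows that do not move let the fingers close. It gives the time, the measured TCP pose, the force, the opening and the grip force at its end, in the units of the state.
- get_state(): the state, without advancing time (a new reading comes with each control period).
- capture(name): name is "side" or "top" or "wrist"; returns a dict with "frame" (480x640x3 uint8, red, green, blue), "range_z" (480x640 float32, m along the optical axis (not along the pixel's ray), 0 where there is no reading), "camera_matrix" (3x3 intrinsics, pixels), "k1" (the pictures are not rectified: a ray, as slopes to the right and down, at radius r is drawn at 1 + k1 r^2 times it, then the intrinsics apply), "T" (4x4, takes a point from camera to world coordinates). Camera axes: x right, y down, z forward; pixel columns grow to the right and rows downward; lengths in m; the calibration is good to about 2 mm. A picture is of the moment at which its call begins.
- close_job(): hands the job in; it is judged then, once.
The state is a dict: "time_s": time; "joints": joint angles; "qd": joint speeds; "joint_torque": joint torques, N m; "tcp_pos": TCP position; "eef_rot": TCP orientation; "contact_force": force on the tool from outside, world axes, zero at the start; "moment": the same for the moment, N m; "gripper_width": finger opening in m; "gripper_force": force on a finger pad.
Only numpy, scipy, OpenCV 4.12 (cv2) and the standard library are available. Lean on these libraries where they do the work, as an engineer would, in place of code of your own. Each camera call takes 0.05 s, during which the arm holds its last target. There are 200 camera calls.

TASK

Get the plywood blank ready for drilling: square it up flush against the back fence of the clamping board, then clamp it with every loose strap, laying each strap flat from the heel rail onto the blank, centred over a slot of its own, passing a T-bolt from the divided carton down through strap and slot until it is fully seated, and giving it a quarter turn to lock it. Leave the bolts you do not need in the carton, and do not disturb the drill, the glue bottle or the tape measure.

Things in the scene. Friction and masses are not known exactly. Their poses are not given: they have to be found in the camera images.
- fixture: Plywood clamping board fixed to the bench, 208 x 330 mm; origin on the bench under its middle; x points from heel rail to back fence (away from the robot), y left, z up. Deck top 44 mm above the bench, deck 12 mm thick, hollow below (32 mm). Heel rail: along all its near side, x = -98 to -60 mm, 18 mm high above the deck. Three slots, 95 mm apart in y.
- slot0 (a point): Centre of the right-hand (-y) slot through the deck, on the deck's top surface. The slot is 60 mm long (x) and 22 mm wide (y). Axes as the clamping board's.
- slot1 (a point): The same for the middle slot.
- slot2 (a point): The same for the left-hand (+y) slot.
- nest (a point): Where the blank's centre is when it lies flush against the back fence: 9 mm above the deck; axes as the board's. The fence is two blocks 14 mm high, their front faces 30 mm further in x, each 60 to 120 mm either side in y: the middle 120 mm is open for fingers. End stops, 14 mm high, have inner faces 124 mm either side in y.
- blank_mid (a point): Centre of the loose plywood blank with three pencilled crosses, 60 mm (its x) x 220 mm (its y) x 18 mm (z), 0.16 kg. At the start it lies on the deck 12 to 28 mm short of the back fence and up to 4 degrees askew.
- strap0_mid (a point): Centre of a loose flat aluminium clamp strap, 130 (its x) x 46 (y) x 12 mm (z), 0.2 kg, with a slot 70 x 22 mm through its middle along its length. Starts flat on the bench right of the board. Two or three straps are present, all alike. Laid centrally over a deck slot and in line with it, a strap bridges heel rail and blank: its underside is 18 mm and its top 30 mm above the deck.
- strap1_mid (a point): A second strap, the same as strap0.
- strap2_mid (a point): A third strap, the same as strap0.
- carton: Open carton, 2 x 2 cells, fixed on a sloping stand left of the board; origin on the bench under its middle; x away from the robot up the slope, y left. It is 139 x 159 x 125 mm deep, walls and dividers 5 mm thick and rim-high, and leans 30 degrees towards the robot (mouth up and towards -x). Underside's middle 50 mm above the bench, highest rim 193 mm. Cells 62 (x) x 72 mm (y) inside.
- bolt0_mid (a point): Midpoint (55 mm up) of a T-bolt 110 mm long, 0.14 kg, z up its shank. Upwards: T-head 44 (its y) x 12 (x) x 10 mm; shank 14 mm thick, 46 long; flange 32 mm across, 6 high; black wing grip 16 thick (y) x 32 wide (x) x 48 mm high, centred 31 mm above the midpoint. Starts in a carton cell, y level, leaning about 20 degrees towards the robot on the lower wall, its top 10 mm below the rim.
- bolt1_mid (a point): A second T-bolt, the same. It enters strap and deck with its y along the slot and is locked with its y square to the slot, the wing then in line with the strap. It turns freely, either way.
- bolt2_mid (a point): A third T-bolt, the same. Seated, its flange rests on the strap, its midpoint is 29 mm above the deck, and its head is below the deck with 4 mm of play.
- bolt3_mid (a point): A fourth T-bolt, the same. Bolts not needed stay in their cells.
- drill: Bystander: cordless drill lying on its side beyond the clamping board, about 210 x 200 x 60 mm; leave alone.
- glue: Bystander: glue bottle 60 mm across, 170 mm high, standing to the left of the board's far end; origin under its middle; leave alone.
- tape: Bystander: tape measure, 72 x 66 x 36 mm, lying beyond the board; origin under its middle; leave alone.
Things that resemble listed ones, but are neither listed nor needed, are in the scene too. Of the things shaped like the part that bears blank_mid, the wooden one is meant.

How it is judged (in metres and radians):
On the way, in this order (a step that is already met when the one before it is completed fails the run):
1. the blank lies square and flush against the back fence (within 4 mm and 2 degrees) (x of blank_mid in the frame of nest above -0.004 m and y of blank_mid in the frame of nest between -0.02 and 0.02 m and z of blank_mid in the frame of nest between -0.004 and 0.004 m and angle between the y axis of blank_mid and the y axis of nest, either way round below 0.04 rad), for 0.2 s.
2. after that, a first T-bolt stands seated and locked in a slot ((((horizontal distance between bolt0_mid and slot0 below 0.026 m or horizontal distance between bolt0_mid and slot1 below 0.026 m or horizontal distance between bolt0_mid and slot2 below 0.026 m) and height (world z) of bolt0_mid between 0.0695 and 0.0765 m and angle between bolt0_mid's own z axis and vertical below 0.12 rad and angle between the y axis of bolt0_mid and the y axis of fixture, either way round below 0.35 rad) or ((horizontal distance between bolt1_mid and slot0 below 0.026 m or horizontal distance between bolt1_mid and slot1 below 0.026 m or horizontal distance between bolt1_mid and slot2 below 0.026 m) and height (world z) of bolt1_mid between 0.0695 and 0.0765 m and angle between bolt1_mid's own z axis and vertical below 0.12 rad and angle between the y axis of bolt1_mid and the y axis of fixture, either way round below 0.35 rad) or ((horizontal distance between bolt2_mid and slot0 below 0.026 m or horizontal distance between bolt2_mid and slot1 below 0.026 m or horizontal distance between bolt2_mid and slot2 below 0.026 m) and height (world z) of bolt2_mid between 0.0695 and 0.0765 m and angle between bolt2_mid's own z axis and vertical below 0.12 rad and angle between the y axis of bolt2_mid and the y axis of fixture, either way round below 0.35 rad) or ((horizontal distance between bolt3_mid and slot0 below 0.026 m or horizontal distance between bolt3_mid and slot1 below 0.026 m or horizontal distance between bolt3_mid and slot2 below 0.026 m) and height (world z) of bolt3_mid between 0.0695 and 0.0765 m and angle between bolt3_mid's own z axis and vertical below 0.12 rad and angle between the y axis of bolt3_mid and the y axis of fixture, either way round below 0.35 rad))), for 0.2 s.
At the end, for the whole second after the job is handed in: Blank within 4 mm of the fence and 2 deg of square; each strap flat over its own slot (centre within 16 mm, 10 deg), with a T-bolt through it: upright, seated within 3.5 mm, head under the deck and within 20 deg of square across the slot; the other bolts in the carton (all of step 1 and (horizontal distance between strap0_mid and slot0 below 0.016 m or horizontal distance between strap0_mid and slot1 below 0.016 m or horizontal distance between strap0_mid and slot2 below 0.016 m) and height (world z) of strap0_mid between 0.064 and 0.072 m and angle between each of strap0_mid, strap1_mid, strap2_mid's own z axis and vertical below 0.06 rad and angle between the x axis of each of strap0_mid, strap1_mid, strap2_mid and the x axis of fixture, either way round below 0.17 rad and (horizontal distance between strap0_mid and bolt0_mid below 0.03 m or horizontal distance between strap0_mid and bolt1_mid below 0.03 m or horizontal distance between strap0_mid and bolt2_mid below 0.03 m or horizontal distance between strap0_mid and bolt3_mid below 0.03 m) and (horizontal distance between strap1_mid and slot0 below 0.016 m or horizontal distance between strap1_mid and slot1 below 0.016 m or horizontal distance between strap1_mid and slot2 below 0.016 m) and height (world z) of strap1_mid between 0.064 and 0.072 m and (horizontal distance between strap1_mid and bolt0_mid below 0.03 m or horizontal distance between strap1_mid and bolt1_mid below 0.03 m or horizontal distance between strap1_mid and bolt2_mid below 0.03 m or horizontal distance between strap1_mid and bolt3_mid below 0.03 m) and (horizontal distance between strap2_mid and slot0 below 0.016 m or horizontal distance between strap2_mid and slot1 below 0.016 m or horizontal distance between strap2_mid and slot2 below 0.016 m) and height (world z) of strap2_mid between 0.064 and 0.072 m and (horizontal distance between strap2_mid and bolt0_mid below 0.03 m or horizontal distance between strap2_mid and bolt1_mid below 0.03 m or horizontal distance between strap2_mid and bolt2_mid below 0.03 m or horizontal distance between strap2_mid and bolt3_mid below 0.03 m) and ((horizontal distance between bolt0_mid and carton below 0.1 m and height (world z) of bolt0_mid above 0.05 m) or ((horizontal distance between bolt0_mid and slot0 below 0.026 m or horizontal distance between bolt0_mid and slot1 below 0.026 m or horizontal distance between bolt0_mid and slot2 below 0.026 m) and height (world z) of bolt0_mid between 0.0695 and 0.0765 m and angle between bolt0_mid's own z axis and vertical below 0.12 rad and angle between the y axis of bolt0_mid and the y axis of fixture, either way round below 0.35 rad)) and ((horizontal distance between bolt1_mid and carton below 0.1 m and height (world z) of bolt1_mid above 0.05 m) or ((horizontal distance between bolt1_mid and slot0 below 0.026 m or horizontal distance between bolt1_mid and slot1 below 0.026 m or horizontal distance between bolt1_mid and slot2 below 0.026 m) and height (world z) of bolt1_mid between 0.0695 and 0.0765 m and angle between bolt1_mid's own z axis and vertical below 0.12 rad and angle between the y axis of bolt1_mid and the y axis of fixture, either way round below 0.35 rad)) and ((horizontal distance between bolt2_mid and carton below 0.1 m and height (world z) of bolt2_mid above 0.05 m) or ((horizontal distance between bolt2_mid and slot0 below 0.026 m or horizontal distance between bolt2_mid and slot1 below 0.026 m or horizontal distance between bolt2_mid and slot2 below 0.026 m) and height (world z) of bolt2_mid between 0.0695 and 0.0765 m and angle between bolt2_mid's own z axis and vertical below 0.12 rad and angle between the y axis of bolt2_mid and the y axis of fixture, either way round below 0.35 rad)) and ((horizontal distance between bolt3_mid and carton below 0.1 m and height (world z) of bolt3_mid above 0.05 m) or ((horizontal distance between bolt3_mid and slot0 below 0.026 m or horizontal distance between bolt3_mid and slot1 below 0.026 m or horizontal distance between bolt3_mid and slot2 below 0.026 m) and height (world z) of bolt3_mid between 0.0695 and 0.0765 m and angle between bolt3_mid's own z axis and vertical below 0.12 rad and angle between the y axis of bolt3_mid and the y axis of fixture, either way round below 0.35 rad))); the robot touches nothing.
It fails at once if the drill is pushed more than 30 mm (distance of drill from where it was at the start of the episode above 0.03 m).
It fails at once if the glue is pushed more than 30 mm (distance of glue from where it was at the start of the episode above 0.03 m).
It fails at once if the tape is pushed more than 30 mm (distance of tape from where it was at the start of the episode above 0.03 m).
Of strap0, strap1, strap2 only 2 to 3 are there at a start; the rules pass over those that are not, and their reading is None.
At some moment in a run one of strap0, strap1, strap2 may be knocked a few centimetres aside while the robot is not near it.
It also fails if it takes over 210 s, if anything falls off the work surface, if the arm or the gripper's body presses on something with over 40 N, if the wrist force passes 120 N, or if a joint passes its speed limit or range.

## Working session

There is one attempt and no reset: what is moved stays moved. The work goes in short steps, Python scripts to look and compute and a tool call to move; the robot and the scene stay as the last step left them, time stands still between calls to the robot, and variables do not carry over. Pictures are saved under pics/ and viewed, at most 14 in all, crops included, and the job is handed in when it is done.

Besides the shell and the picture viewer there is one more tool, called after ">>>" by a JSON object that holds its "api" and its "payload". apply_moves: Moves the arm, as the interface text tells. Scaled input: -1 to 1 covers 1000 mm each way for a shift and 90 degrees each way for a turn. Its arguments: {"type":"object","properties":{"targets":{"type":"array","items":{"type":"array","items":{"type":"number"}}},"newtons":{"type":"number"}},"required":["targets"]}

```bash
ls; mkdir -p pics
cat > h.py <<'E'
import numpy as np, cv2, pickle
from plant import get_state, capture, close_job
from scipy.spatial.transform import Rotation as R
def cap(n, save=None):
    c=capture(n)
    if save: cv2.imwrite(f'pics/{save}.png', c['frame'][...,::-1])
    return c
def cloud(c):
    K=c['camera_matrix']; v,u=np.mgrid[0:480,0:640]
    x=(u-K[0,2])/K[0,0]; y=(v-K[1,2])/K[1,1]
    xd,yd=x.copy(),y.copy()
    for _ in range(8):
        s=1+c['k1']*(x*x+y*y); x,y=xd/s,yd/s
    z=c['range_z']; P=np.stack([x*z,y*z,z],-1)
    W=P@c['T'][:3,:3].T+c['T'][:3,3]; W[z<=0]=np.nan
    return W
def ray(c,u,v,h):
    K=c['camera_matrix']; p=np.array([(u-K[0,2])/K[0,0],(v-K[1,2])/K[1,1]]); q=p.copy()
    for _ in range(8): q=p/(1+c['k1']*(q@q))
    d=c['T'][:3,:3]@np.array([q[0],q[1],1]); o=c['T'][:3,3]
    return o+d*(h-o[2])/d[2]
E
python3 - <<'E'
from h import *
print(get_state())
for n in ['top','side']:
    c=cap(n,n+'0'); pickle.dump(c,open(n+'0.pkl','wb')); print(c['camera_matrix'],c['k1'],c['T'])
E
```

```text
pics
{'time_s': 0.0, 'joints': array([-5.41965535e+01,  2.05902311e+01,  6.33409892e-01, -2.25710031e-02,
       -7.01374834e+01, -1.65080407e+01]), 'qd': array([ 0.04216754, -0.07273198,  0.03154039,  0.06232212, -0.00997748,
        0.03854541]), 'joint_torque': array([ 6.44206175e-04, -5.82722890e+01,  2.93045729e+01,  6.99727133e+00,
        6.83208142e-03, -1.44741675e-04]), 'tcp_pos': array([ 0.22288568, -0.63663164,  0.2446258 ]), 'eef_rot': array([ 1.79903553e+02, -6.45590685e-03, -1.60712275e+02]), 'contact_force': array([0.23401565, 1.15766006, 0.4677094 ]), 'moment': array([-0.01020325,  0.02730754,  0.03453701]), 'gripper_force': 0.0, 'gripper_width': 0.08751496088787307}
[[505.95645459   0.         317.79936243]
 [  0.         505.95645459 240.86409751]
 [  0.           0.           1.        ]] -0.0819878238356561 [[ 0.00275273 -0.99691345  0.07846021  0.43834776]
 [-0.99998803 -0.00306154 -0.00381581  0.02049111]
 [ 0.00404424 -0.07844876 -0.99690994  1.28910285]
 [ 0.          0.          0.          1.        ]]
[[612.07053791   0.         325.70896503]
 [  0.         612.07053791 245.78644928]
 [  0.           0.           1.        ]] -0.17706851312910107 [[-9.28688715e-01 -2.93091621e-01  2.27232417e-01  2.41234654e-01]
 [-3.70859359e-01  7.32657421e-01 -5.70680680e-01  7.84896101e-01]
 [ 7.78208967e-04 -6.14255977e-01 -7.89106450e-01  1.10604716e+00]
 [ 0.00000000e+00  0.00000000e+00  0.00000000e+00  1.00000000e+00]]
```

View pics/top0.png

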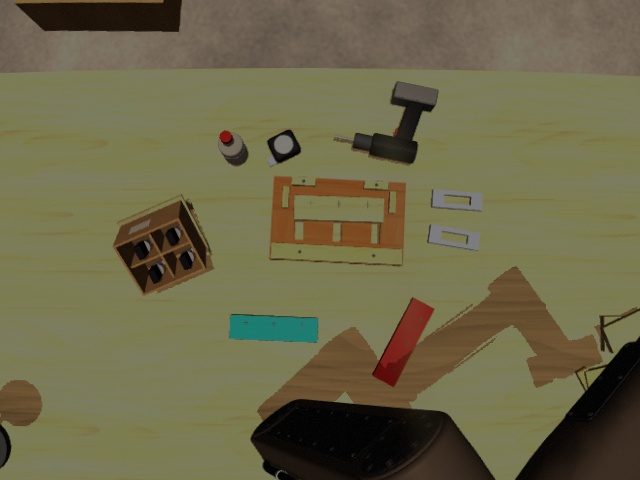

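View pics/side0.png

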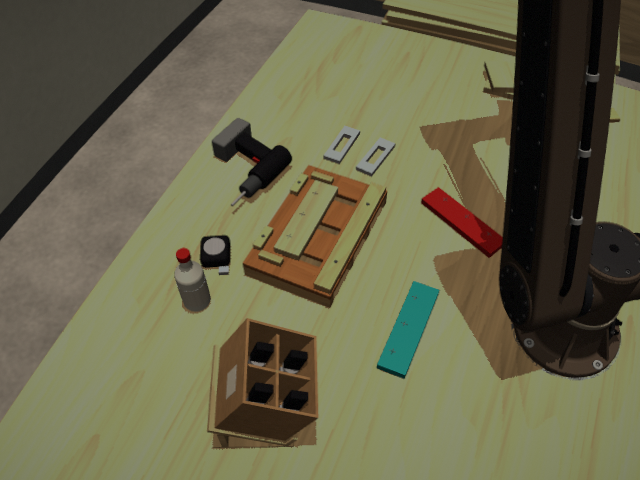

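The top picture shows the board at about (338,221), with the wooden blank at (339,209) and its three crosses. There are two grey straps at (457,200) and (454,238). The carton at (163,247) holds 4 black-winged bolts. The candidates for the blank are wooden (339,209), teal (273,328) and red (403,342). The wooden one lies on the deck and is the one meant.

```bash
cat > m.py <<'E'
from h import *
def rect(c,mask,h,box):
    m=np.zeros((480,640),np.uint8); x0,y0,x1,y1=box; m[y0:y1,x0:x1]=mask[y0:y1,x0:x1]
    cs,_=cv2.findContours(m,cv2.RETR_EXTERNAL,cv2.CHAIN_APPROX_NONE); k=max(cs,key=cv2.contourArea)[:,0,:]
    P=np.array([ray(c,u,v,h)[:2] for u,v in k])
    r=cv2.minAreaRect((P*1000).astype(np.float32)); return r, P
E
python3 - <<'E'
from m import *
c=pickle.load(open('top0.pkl','rb')); W=cloud(c); z=W[...,2]
f=c['frame']; hsv=cv2.cvtColor(f,cv2.COLOR_RGB2HSV)
for p in [(339,212),(320,252),(335,186),(250,350),(457,190),(273,328),(403,342),(300,182),(315,232)]: print(p,W[p[1],p[0]].round(4),f[p[1],p[0]],hsv[p[1],p[0]])
print('fix',rect(c,((z>.03)).astype(np.uint8),.044,(262,170,415,275))[0])
wood=((z>.052)&(z<.07)).astype(np.uint8)
print('blank',rect(c,wood,.062,(290,193,386,226))[0])
print('rail',rect(c,wood,.062,(262,240,415,275))[0])
gray=((hsv[...,1]<60)&(f[...,2]>100)).astype(np.uint8)
print('s0',rect(c,gray,.012,(420,215,500,260))[0]); print('s1',rect(c,gray,.012,(420,180,500,215))[0])
print('carton',rect(c,(z>.1).astype(np.uint8),.16,(105,190,220,300))[0])
big=lambda b:cv2.resize(f[b[1]:b[3],b[0]:b[2],::-1],None,fx=4,fy=4,interpolation=cv2.INTER_CUBIC)
cv2.imwrite('pics/crop1.png',np.vstack([cv2.resize(big((255,165,415,275)),(700,481))]))
cv2.imwrite('pics/crop2.png',cv2.resize(big((105,190,220,300)),(600,574)))
E
```

```text
(339, 212) [ 0.6057 -0.0358  0.0631] [125 125  85] [ 30  82 125]
(320, 252) [0.5077 0.0104 0.0645] [124 124  76] [ 30  99 124]
(335, 186) [ 0.6736 -0.0268  0.0443] [124  71  32] [ 13 189 124]
(250, 350) [ 0.2626  0.1862 -0.0019] [124 125  85] [ 31  82 125]
(457, 190) [ 6.734e-01 -3.455e-01  5.000e-04] [124 123  89] [ 29  72 124]
(273, 328) [0.3203 0.1265 0.0201] [ 28 124 113] [ 87 197 124]
(403, 342) [ 0.2862 -0.1972  0.0215] [125  40  31] [  3 192 125]
(300, 182) [0.6806 0.06   0.0588] [124 124  79] [ 30  93 124]
(315, 232) [0.5584 0.0227 0.0429] [125  75  34] [ 14 186 125]
fix ((588.8416748046875, -32.76649475097656), (331.0029602050781, 209.59738159179688), 87.22724151611328)
blank ((615.5426025390625, -34.29466247558594), (220.20449829101562, 61.51325988769531), 88.28958129882812)
rail ((505.48516845703125, -28.579391479492188), (320.3874816894531, 38.3548469543457), 87.212890625)
s0 ((550.611083984375, -332.7539367675781), (129.48719787597656, 46.147743225097656), 80.5293197631836)
s1 ((646.9266967773438, -342.9280090332031), (129.25738525390625, 46.18095397949219), 85.87371063232422)
carton ((505.0681457519531, 378.26971435546875), (164.30322265625, 182.6105499267578), 23.948362350463867)
```

View pics/crop1.png

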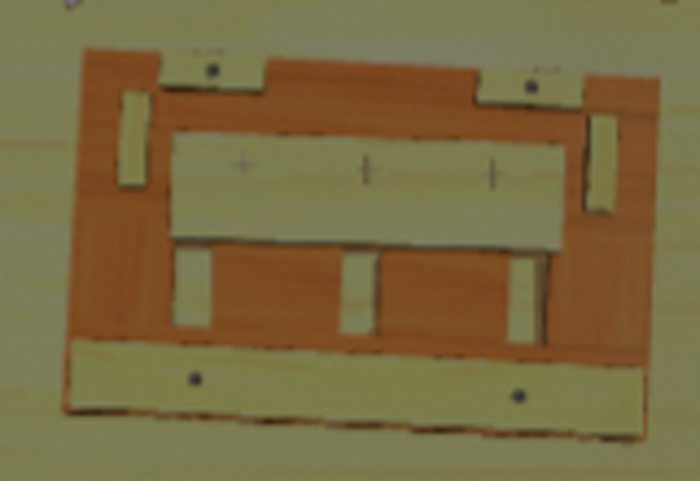

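View pics/crop2.png

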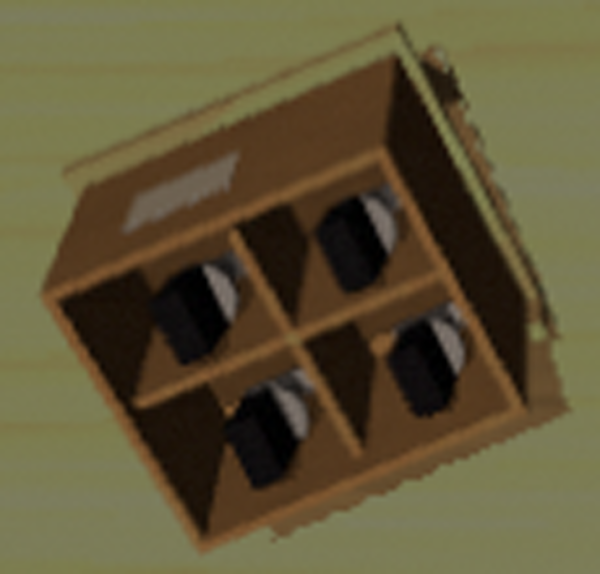

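The first crop shows the board with the wooden blank squared off by about 1°, its crosses at (243,163), (367,168) and (492,172), and the slots below them. The blank is confirmed: it is wooden, 220x61 mm, with its top at 62 mm. The second crop shows four bolts, one per cell, with dark wings at (195,315), (355,240), (268,430) and (428,365). Next I'll write a planner helper and take a wrist view over the board.

```bash
cat >> h.py <<'E'
def plan(pos,rpy,claw=None,start=None,n=None):
    """constant-twist rows from current (or start=(pos,rpy)) to target"""
    s=get_state(); p0,e0=start if start is not None else (s['tcp_pos'],s['eef_rot'])
    R0=R.from_euler('xyz',e0,degrees=True); R1=R.from_euler('xyz',rpy,degrees=True)
    rel=R0.inv()*R1; w=rel.as_rotvec(); d=R0.inv().apply(np.array(pos)-p0)
    N=n or int(max(np.ceil(np.linalg.norm(d)/.039),np.ceil(np.degrees(np.linalg.norm(w))/6.9),1))
    st=R.from_rotvec(w/N); S=sum((R.from_rotvec(w/N*k).as_matrix() for k in range(N)),np.zeros((3,3)))
    p=np.linalg.solve(S,d)
    print('N',N,'row',p.round(4).tolist(),(np.degrees(w/N)/90).round(4).tolist(),'|step mm',(np.linalg.norm(p)*1e3).round(1),'| res mm',((d-S@p.round(4))*1e3).round(1))
E
python3 -c "
from h import *
s=((.22288,-.63663,.246),(180,0,-160.71)); plan((.56,-.03,.42),(180,0,177.2),start=s)"
```

```text
N 19 row [-0.0226, 0.029, -0.0092] [-0.0, -0.0, 0.0129] |step mm 37.9 | res mm [0.5 0.2 0.8]
```

>>> {"api": "apply_moves", "payload": {"targets": [[1,-0.0226,0.029,-0.0092,0,0,0.0129],[1,-0.0226,0.029,-0.0092,0,0,0.0129],[1,-0.0226,0.029,-0.0092,0,0,0.0129],[1,-0.0226,0.029,-0.0092,0,0,0.0129],[1,-0.0226,0.029,-0.0092,0,0,0.0129],[1,-0.0226,0.029,-0.0092,0,0,0.0129],[1,-0.0226,0.029,-0.0092,0,0,0.0129],[1,-0.0226,0.029,-0.0092,0,0,0.0129],[1,-0.0226,0.029,-0.0092,0,0,0.0129],[1,-0.0226,0.029,-0.0092,0,0,0.0129],[1,-0.0226,0.029,-0.0092,0,0,0.0129],[1,-0.0226,0.029,-0.0092,0,0,0.0129],[1,-0.0226,0.029,-0.0092,0,0,0.0129],[1,-0.0226,0.029,-0.0092,0,0,0.0129],[1,-0.0226,0.029,-0.0092,0,0,0.0129],[1,-0.0226,0.029,-0.0092,0,0,0.0129],[1,-0.0226,0.029,-0.0092,0,0,0.0129],[1,-0.0226,0.029,-0.0092,0,0,0.0129],[1,-0.0226,0.029,-0.0092,0,0,0.0129],[1,0,0,0,0,0,0]]}}

```text
time_s: 1.77
tcp_pos: [0.5638, -0.0262, 0.4199]
eef_rot: [180.0, -0.0, 177.3]
contact_force: [0.4, -0.5, -0.3]
gripper_width: 0.0874
gripper_force: 0.0
```

Run:
```python
from h import *
s=get_state(); print(s['tcp_pos'],s['eef_rot'],s['joints'],s['contact_force'])
c=cap('wrist','w1'); pickle.dump(c,open('w1.pkl','wb')); print(c['T'].round(4),c['camera_matrix'][0,0],c['k1'])
```

```text
[ 0.56376698 -0.02618719  0.41991771] [ 1.79994205e+02 -1.58166322e-02  1.77336261e+02] [ 1.72006125e+01  6.45415356e+00  4.27943164e+00 -1.08327203e-02
 -8.78381844e+01 -1.09863942e+02] [ 0.44539024 -0.50391811 -0.29037594]
[[ 4.790e-02  9.524e-01  3.010e-01  4.806e-01]
 [ 9.989e-01 -4.570e-02 -1.410e-02 -2.360e-02]
 [ 4.000e-04  3.013e-01 -9.535e-01  5.589e-01]
 [ 0.000e+00  0.000e+00  0.000e+00  1.000e+00]] 364.0353221294009 -0.04301788343043758
```

View pics/w1.png

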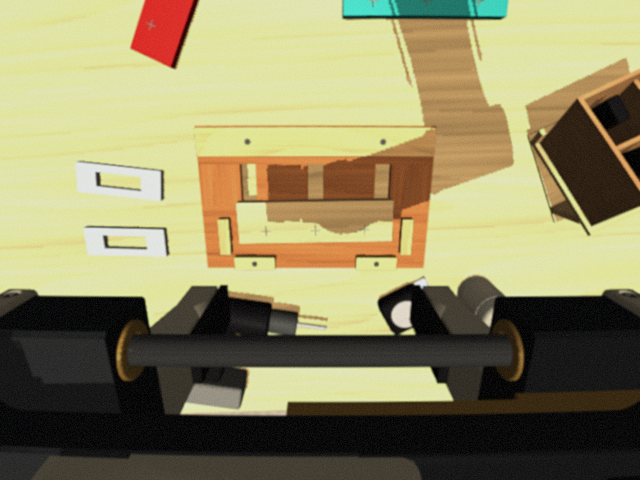

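The wrist view shows the board with the blank at (315,222), the slots at (250,180), (315,180) and (382,180), and the fence blocks at (255,263) and (377,263). The straps are at (120,181) and (127,241). I'll measure the edges from this view.

Run:
```python
from m import *
c=pickle.load(open('w1.pkl','rb')); W=cloud(c); z=W[...,2]; f=c['frame']; hsv=cv2.cvtColor(f,cv2.COLOR_RGB2HSV)
h=hsv[...,0]; s=hsv[...,1]
print(np.nanmedian(z[135:150,260:370]),np.nanmedian(z[225:232,270:290]),np.nanmedian(z[205:208,270:290]),np.nanmedian(z[248:253,300:340]))
org=((h<19)&(s>120)); b=(185,115,445,285)
dm=((z>.03)).astype(np.uint8); print('fix',rect(c,dm,.044,b)[0])
hi=((z>.053)&(z<.075)&~org).astype(np.uint8)
print('blank',rect(c,hi,.062,(230,195,396,250))[0])
print('rail',rect(c,hi,.062,(185,115,445,165))[0])
for nm,bx in (('fR',(230,252,280,280)),('fL',(350,252,402,280)),('eR',(212,212,233,257)),('eL',(397,212,418,257))):
    print(nm,rect(c,hi,.058,bx)[0])
for nm,u in (('slotR',250),('slot1',316),('slotL',382)):
    print(nm); col=[(v,int(h[v,u]),int(s[v,u]),round(float(z[v,u]),3)) for v in range(154,204,2)]; print(col)
for nm,bx in (('S0',(70,155,175,208)),('S1',(75,215,180,265))):
    g=((s<50)&(f[...,2]>150)).astype(np.uint8); print(nm,rect(c,g,.012,bx)[0])
```

```text
0.06173672384643128 0.06171890166976954 0.06146572696382763 0.043807867166709036
fix ((586.094970703125, -34.753173828125), (331.1754455566406, 211.79843139648438), 87.25898742675781)
blank ((610.7294311523438, -36.656578063964844), (219.70289611816406, 61.24700927734375), 88.21370697021484)
rail ((501.4128723144531, -32.032684326171875), (316.5472412109375, 37.77808380126953), 87.15115356445312)
fR ((669.9183349609375, -128.76197814941406), (60.36484909057617, 20.52365493774414), 87.32667541503906)
fL ((680.10302734375, 50.58018493652344), (59.91571807861328, 20.57892608642578), 87.19868469238281)
eR ((627.4588012695312, -168.54701232910156), (16.817916870117188, 54.3588752746582), 87.5774917602539)
eL ((640.7767333984375, 94.05956268310547), (16.813369750976562, 53.00513458251953), 86.63279724121094)
slotR
[(154, 29, 98, 0.062), (156, 19, 140, 0.043), (158, 14, 172, 0.042), (160, 13, 172, 0.045), (162, 13, 168, 0.043), (164, 27, 97, 0.001), (166, 31, 75, -0.0), (168, 32, 75, 0.0), (170, 32, 72, 0.0), (172, 31, 78, -0.001), (174, 32, 76, -0.0), (176, 30, 89, -0.002), (178, 29, 86, -
[... 929 characters left out ...]
 177, 0.043), (162, 13, 191, 0.043), (164, 15, 143, 0.0), (166, 18, 124, -0.001), (168, 19, 125, -0.0), (170, 18, 127, -0.0), (172, 17, 123, 0.001), (174, 19, 128, -0.0), (176, 18, 125, -0.001), (178, 18, 131, -0.0), (180, 18, 126, 0.002), (182, 17, 127, -0.002), (184, 18, 126, 0.001), (186, 18, 130, -0.001), (188, 18, 127, 0.001), (190, 18, 123, 0.0), (192, 18, 126, -0.0), (194, 17, 125, 0.001), (196, 18, 125, -0.0), (198, 17, 138, 0.046), (200, 17, 139, 0.06), (202, 18, 125, 0.062)]
S0 ((545.7293701171875, -334.07354736328125), (130.86805725097656, 47.78759002685547), 80.3879165649414)
S1 ((642.9584350585938, -343.71148681640625), (131.1751708984375, 47.379539489746094), 85.67953491210938)
```

Run:
```python
from m import *
c=pickle.load(open('w1.pkl','rb')); f=c['frame']
for u,v in ((250,163),(316,163),(382,163)): print('wr slot near edge',ray(c,u,v,.044).round(4))
g=cv2.cvtColor(f,cv2.COLOR_RGB2HSV).astype(int); z=cloud(c)[...,2]
for v in (175,185):
    d=z[v]<.02; e=np.flatnonzero(np.diff(d[205:428].astype(int)))+205
    print('edges',v,e,[ray(c,u+.5,v,.044)[1].round(4) for u in e])
# top: slot near edges
c=pickle.load(open('top0.pkl','rb')); z=cloud(c)[...,2]
for u in (299,337,375): 
    vv=[v for v in range(215,250) if z[v,u]<.02]; print('top slot',u,vv[0],vv[-1],ray(c,u,vv[-1]+.5,.044).round(4))
for v in (232,237):
    d=z[v]<.02; e=np.flatnonzero(np.diff(d[275:400].astype(int)))+275
    print('edges',v,e,[ray(c,u+.5,v,.044)[1].round(4) for u in e])
hi=((z>.053)&(z<.075)).astype(np.uint8)
for nm,bx in (('fR',(355,172,395,192)),('fL',(285,172,320,190))): print(nm,rect(c,hi,.058,bx)[0])
# side
c=pickle.load(open('side0.pkl','rb')); z=cloud(c)[...,2]; f=c['frame']; hsv=cv2.cvtColor(f,cv2.COLOR_RGB2HSV)
gr=((hsv[...,1]<50)&(f[...,2]>100)).astype(np.uint8)
for nm,bx in (('S0',(355,130,400,180)),('S1',(315,120,362,165))): print('side',nm,rect(c,gr,.012,bx)[0])
hi=((z>.055)&(z<.075)).astype(np.uint8); m,l,st,ce=cv2.connectedComponentsWithStats(hi)
for i in range(1,m):
    if st[i,4]>150 and 230<ce[i][0]<400 and 150<ce[i][1]<310: print(st[i],rect(c,(l==i).astype(np.uint8),.062,(0,0,640,480))[0])
```

```text
wr slot near edge [ 0.5268 -0.1228  0.044 ]
wr slot near edge [ 0.5314 -0.0308  0.044 ]
wr slot near edge [0.5357 0.0612 0.044 ]
edges 175 [241 255 307 322 374 388] [np.float64(-0.1365), np.float64(-0.1167), np.float64(-0.0436), np.float64(-0.0225), np.float64(0.0507), np.float64(0.0704)]
edges 185 [242 255 307 322 374 388] [np.float64(-0.1366), np.float64(-0.1181), np.float64(-0.0444), np.float64(-0.0231), np.float64(0.0506), np.float64(0.0705)]
top slot 299 220 238 [0.5421 0.0622 0.044 ]
top slot 337 221 240 [ 0.5374 -0.0317  0.044 ]
top slot 375 223 242 [ 0.5327 -0.1257  0.044 ]
edges 232 [293 302 332 340 370 379] [np.float64(0.0759), np.float64(0.0536), np.float64(-0.0206), np.float64(-0.0403), np.float64(-0.1147), np.float64(-0.137)]
edges 237 [293 302 332 340 370 378] [np.float64(0.0758), np.float64(0.0535), np.float64(-0.0206), np.float64(-0.0403), np.float64(-0.1146), np.float64(-0.1344)]
fR ((675.8161010742188, -127.34231567382812), (59.7147216796875, 20.966726303100586), 87.55900573730469)
fL ((684.5848388671875, 53.003238677978516), (59.872623443603516, 20.69074058532715),
[... 277 characters left out ...]
625, -167.176025390625), (111.91268920898438, 32.43376159667969), 80.57134246826172)
[290 173  18  20 154] ((671.5277709960938, -122.29563903808594), (62.5517463684082, 22.173734664916992), 87.6104736328125)
[ 274  180   64   78 2098] ((612.3750610351562, -31.881019592285156), (226.46807861328125, 63.41740798950195), 88.3803482055664)
[ 314  181   72  110 2060] ((502.55859375, -26.002304077148438), (326.657470703125, 40.39278793334961), 87.13227081298828)
[253 225  20  23 199] ((680.3193359375, 56.51280975341797), (61.771976470947266, 21.477800369262695), 87.4291000366211)
[258 249  25  15 168] ((641.71728515625, 100.61454772949219), (18.950904846191406, 55.43988037109375), 87.2059326171875)
```

>>> {"api": "apply_moves", "payload": {"targets": [[1,0.0105,-0.0073,0.02,0,0,0],[1,0,0,0.035,0,0,0],[1,0,0,0.035,0,0,0],[1,0,0,0.035,0,0,0],[1,0,0,0.035,0,0,0],[1,0,0,0.035,0,0,0],[1,0,0,0.035,0,0,0],[1,0,0,0.035,0,0,0],[1,0,0,0.035,0,0,0],[1,0,0,0.027,0,0,0],[1,0,0,0.015,0,0,0],[1,0,0,0.01,0,0,0],[1,0,0,0,0,0,0],[1,0,0,0,0,0,0]]}}

```text
time_s: 2.98
tcp_pos: [0.5496, -0.0375, 0.0686]
eef_rot: [-180.0, -0.0, 177.2]
contact_force: [0.1, -0.3, 1.1]
gripper_width: 0.0875
gripper_force: 0.0
```

>>> {"api": "apply_moves", "payload": {"targets": [[1,-0.01,0.003,0,0,0,0],[1,-0.01,0,0,0,0,0],[1,-0.008,0,0,0,0,0],[1,-0.006,0,0,0,0,0],[1,-0.004,0,0,0,0,0],[1,-0.003,0,0,0,0,0],[1,-0.002,0,0,0,0,0],[1,0,0,0,0,0,0],[1,0,0,0,0,0,0]]}}

```text
time_s: 3.73
tcp_pos: [0.593, -0.0362, 0.0683]
eef_rot: [180.0, 0.0, 177.2]
contact_force: [-1.0, -0.2, 0.3]
gripper_width: 0.088
gripper_force: 0.0
```

Run:
```python
from m import *
s=get_state(); print(s['tcp_pos'],s['contact_force'])
c=cap('top','t2'); z=cloud(c)[...,2]
hi=((z>.053)&(z<.075)).astype(np.uint8)
for y in range(196,236,2): print(y,hi[y,300],hi[y,375],end=' ')
c=cap('side','s2'); z=cloud(c)[...,2]
hi=((z>.055)&(z<.075)).astype(np.uint8); m,l,st,ce=cv2.connectedComponentsWithStats(hi)
for i in range(1,m):
    if st[i,4]>150 and 230<ce[i][0]<400 and 150<ce[i][1]<310: print(st[i],rect(c,(l==i).astype(np.uint8),.062,(0,0,640,480))[0])
cv2.imwrite('pics/s2c.png',cv2.resize(c['frame'][140:320,220:420,::-1],None,fx=3,fy=3))
```

```text
[ 0.59296117 -0.03618939  0.06831257] [-1.03425978 -0.20607012  0.31221416]
196 0 0 198 0 0 200 0 0 202 0 0 204 0 0 206 0 0 208 0 0 210 0 0 212 0 0 214 0 0 216 0 0 218 0 0 220 0 0 222 0 0 224 0 0 226 0 0 228 0 0 230 0 0 232 0 0 234 0 0 [ 314  181   72  111 2068] ((502.31976318359375, -26.327133178710938), (326.03955078125, 40.78240203857422), 87.21002197265625)
[253 220  58  34 928] ((638.2598266601562, 47.56059265136719), (89.86138153076172, 105.25892639160156), 84.45479583740234)
[258 249  25  15 161] ((641.71728515625, 100.61454772949219), (18.950904846191406, 55.43988037109375), 87.2059326171875)
```

View pics/s2c.png

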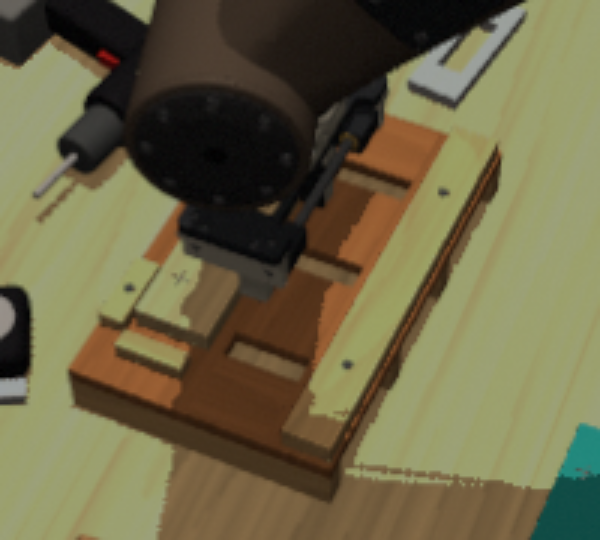

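The blank (at about (185,290) in the crop) is now just short of the fence blocks. I'll keep pushing until the force rises.

>>> {"api": "apply_moves", "payload": {"targets": [[1,-0.002,0,0,0,0,0],[1,-0.002,0,0,0,0,0],[1,0,0,0,0,0,0],[1,0,0,0,0,0,0]]}}

```text
time_s: 4.17
tcp_pos: [0.5967, -0.0364, 0.0683]
eef_rot: [-180.0, -0.0, 177.2]
contact_force: [-0.3, 0.0, 0.2]
gripper_width: 0.088
gripper_force: 0.6
```

>>> {"api": "apply_moves", "payload": {"targets": [[1,-0.002,0,0,0,0,0],[1,0,0,0,0,0,0],[1,0,0,0,0,0,0]]}}

```text
time_s: 4.42
tcp_pos: [0.5968, -0.0366, 0.068]
eef_rot: [-180.0, -0.2, 177.2]
contact_force: [-7.6, 2.1, 5.2]
gripper_width: 0.0874
gripper_force: 3.6
```

>>> {"api": "apply_moves", "payload": {"targets": [[1,-0.002,0,0,0,0,0],[1,0,0,0,0,0,0],[1,0,0,0,0,0,0],[1,0.01,0,0,0,0,0],[1,0.015,0,0,0,0,0],[1,0,0,-0.04,0,0,0],[1,0,0,-0.04,0,0,0],[1,0,0,-0.04,0,0,0],[1,0,0,-0.02,0,0,0],[1,0,0,0,0,0,0],[1,0,0,0,0,0,0],[1,0,0,0,0,0,0]]}}

```text
time_s: 5.42
tcp_pos: [0.5754, -0.0353, 0.2079]
eef_rot: [180.0, 0.0, 177.2]
contact_force: [-0.5, 0.2, -0.8]
gripper_width: 0.0878
gripper_force: 0.0
```

Run:
```python
from h import *
s=get_state(); print(s['tcp_pos'],s['eef_rot'])
plan((.5481,-.333,.16),(180,0,-99.6))
plan((.5481,-.333,.16),(180,0,-99.6),n=16)
```

```text
[ 0.57541553 -0.03531282  0.20794808] [1.79976685e+02 9.83332570e-03 1.77226607e+02]
N 13 row [0.0164, -0.019, 0.0037] [0.0, 0.0, -0.0711] |step mm 25.4 | res mm [ 0.3 -0.4 -0.2]
N 16 row [0.0135, -0.0153, 0.003] [0.0, 0.0, -0.0578] |step mm 20.6 | res mm [ 0.2 -0.3 -0.1]
```

>>> {"api": "apply_moves", "payload": {"targets": [[1,0.0135,-0.0153,0.003,0,0,-0.0578],[1,0.0135,-0.0153,0.003,0,0,-0.0578],[1,0.0135,-0.0153,0.003,0,0,-0.0578],[1,0.0135,-0.0153,0.003,0,0,-0.0578],[1,0.0135,-0.0153,0.003,0,0,-0.0578],[1,0.0135,-0.0153,0.003,0,0,-0.0578],[1,0.0135,-0.0153,0.003,0,0,-0.0578],[1,0.0135,-0.0153,0.003,0,0,-0.0578],[1,0.0135,-0.0153,0.003,0,0,-0.0578],[1,0.0135,-0.0153,0.003,0,0,-0.0578],[1,0.0135,-0.0153,0.003,0,0,-0.0578],[1,0.0135,-0.0153,0.003,0,0,-0.0578],[1,0.0135,-0.0153,0.003,0,0,-0.0578],[1,0.0135,-0.0153,0.003,0,0,-0.0578],[1,0.0135,-0.0153,0.003,0,0,-0.0578],[1,0.0135,-0.0153,0.003,0,0,-0.0578],[1,0,0,0,0,0,0],[1,0,0,0,0,0,0]]}}

```text
time_s: 6.92
tcp_pos: [0.5481, -0.3332, 0.1577]
eef_rot: [179.8, 0.0, -99.7]
contact_force: [-1.4, -0.3, -0.1]
gripper_width: 0.0875
gripper_force: 0.0
```

```bash
cat > chk.py <<'E'
from m import *
def board(c):
    z=cloud(c)[...,2]; hi=((z>.0535)&(z<.075)).astype(np.uint8)
    for nm,hh,bx in (('blank',.062,(288,186,388,222)),('rail',.062,(262,240,415,275)),('fR',.058,(355,172,395,192)),('fL',.058,(285,172,320,190))):
        try:
            r=rect(c,hi,hh,bx)[0]; print(nm,np.round(r[0],1),np.round(r[1],1),round(r[2],2))
        except Exception as e: print(nm,e)
def straps(c,boxes):
    f=c['frame']; hsv=cv2.cvtColor(f,cv2.COLOR_RGB2HSV); z=cloud(c)[...,2]
    gr=((hsv[...,1]<60)&(f[...,2]>95)).astype(np.uint8)
    for b,h in boxes:
        try:
            r=rect(c,gr,h,b)[0]; print('strap',np.round(r[0],1),np.round(r[1],1),round(r[2],2))
        except Exception as e: print(e)
E
python3 - <<'E'
from chk import *
s=get_state(); print(s['tcp_pos'],s['eef_rot'],s['joints'].round(1))
c=cap('top','t3'); board(c)
c=cap('wrist','w3'); 
straps(cap('top'),[((420,180,500,215),.012),((420,215,500,260),.012)])
E
```

```text
[ 0.54805766 -0.33318228  0.15772582] [ 1.79784931e+02  2.90508362e-02 -9.96595556e+01] [-13.9  21.3 -10.3  -0.  -58.7   4.3]
blank [638.1 -36. ] [ 64.5 220.7] 0.24
rail [507.1   5.4] [252.3  38.4] 87.21
fR [ 672.6 -100.3] [27.5 49.7] 0.29
fL [679.5  47.8] [32.5 69.1] 0.16
strap [ 683.3 -370. ] [14.3 30. ] 77.21
strap [ 532.7 -389.1] [13.2 30.9] 80.52
```

View pics/w3.png

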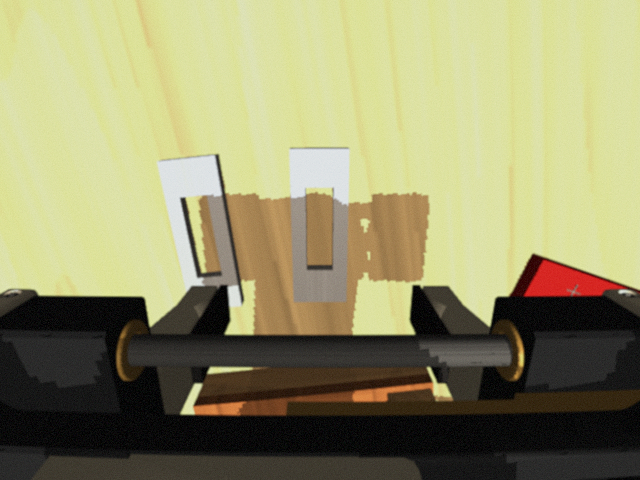

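The strap sits at columns 290-349 of the wrist view, centred on the jaws at 320 and straight. I'll descend and grasp it.

>>> {"api": "apply_moves", "payload": {"targets": [[0.75,0,0,0.03,0,0,0],[0.75,0,0,0.035,0,0,0],[0.75,0,0,0.035,0,0,0],[0.75,0,0,0.02,0,0,0],[0.75,0,0,0.01,0,0,0],[0.75,0,0,0.006,0,0,0],[0.75,0,0,0,0,0,0],[0.4,0,0,0,0,0,0],[0.4,0,0,0,0,0,0],[0.4,0,0,0,0,0,0],[0.4,0,0,0,0,0,0],[0.4,0,0,0,0,0,0],[0.4,0,0,0,0,0,0]], "newtons": 30}}

```text
time_s: 8.15
tcp_pos: [0.5493, -0.333, 0.0257]
eef_rot: [-179.9, -0.0, -99.5]
contact_force: [-2.5, 1.4, 6.8]
gripper_width: 0.0457
gripper_force: 30.0
```

Run:
```python
from h import *
plan((.5598,-.1276,.1617),(180,0,177.2),start=((.5485,-.333,.1617),(180,0,-99.6)),n=14)
```

```text
N 14 row [-0.0113, 0.0114, 0.0] [-0.0, -0.0, 0.066] |step mm 16.1 | res mm [-0.2 -0.6  0. ]
```

>>> {"api": "apply_moves", "payload": {"targets": [[0.4,0,0,-0.01,0,0,0],[0.4,0,0,-0.03,0,0,0],[0.4,0,0,-0.035,0,0,0],[0.4,0,0,-0.035,0,0,0],[0.4,0,0,-0.03,0,0,0],[0.4,0,0,0,0,0,0]]}}

```text
time_s: 8.65
tcp_pos: [0.552, -0.3343, 0.1726]
eef_rot: [-179.4, -0.2, -99.5]
contact_force: [0.6, -0.9, -1.4]
gripper_width: 0.0452
gripper_force: 30.0
```

>>> {"api": "apply_moves", "payload": {"targets": [[0.4,-0.0113,0.0114,0,0,0,0.066],[0.4,-0.0113,0.0114,0,0,0,0.066],[0.4,-0.0113,0.0114,0,0,0,0.066],[0.4,-0.0113,0.0114,0,0,0,0.066],[0.4,-0.0113,0.0114,0,0,0,0.066],[0.4,-0.0113,0.0114,0,0,0,0.066],[0.4,-0.0113,0.0114,0,0,0,0.066],[0.4,-0.0113,0.0114,0,0,0,0.066],[0.4,-0.0113,0.0114,0,0,0,0.066],[0.4,-0.0113,0.0114,0,0,0,0.066],[0.4,-0.0113,0.0114,0,0,0,0.066],[0.4,-0.0113,0.0114,0,0,0,0.066],[0.4,-0.0113,0.0114,0,0,0,0.066],[0.4,-0.0113,0.0114,0,0,0,0.066],[0.4,0,0,0,0,0,0],[0.4,0,0,0,0,0,0],[0.4,0,0,0,0,0,0]]}}

```text
time_s: 10.07
tcp_pos: [0.5588, -0.1275, 0.1644]
eef_rot: [180.0, -0.0, 177.4]
contact_force: [0.0, -0.4, -2.1]
gripper_width: 0.0452
gripper_force: 30.0
```

Run:
```python
from h import *
s=get_state(); print(s['tcp_pos'],s['eef_rot'],s['contact_force'])
plan((.5598,-.1276,.093),(180,0,177.2))
c=cap('wrist','w4')
```

```text
[ 0.5587556  -0.12749901  0.16437473] [ 1.79992691e+02 -2.12985362e-02  1.77422811e+02] [ 0.00809524 -0.3892747  -2.07512189]
N 2 row [-0.0005, -0.0, 0.0357] [0.0, -0.0001, 0.0012] |step mm 35.7 | res mm [-0.1 -0.1 -0. ]
```

View pics/w4.png

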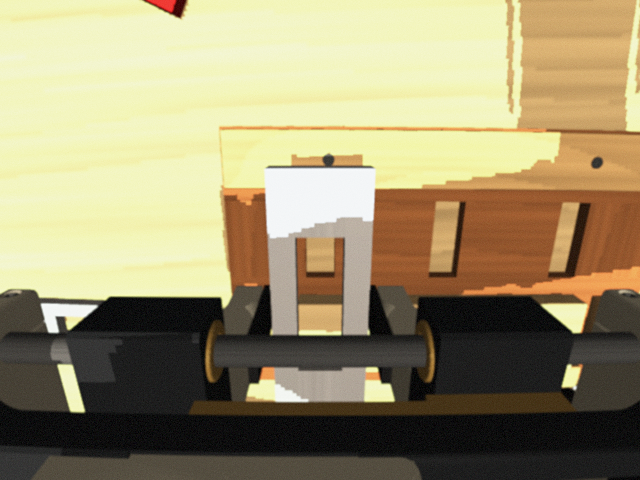

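The strap hangs square at columns 266-375, and the deck slot is seen centred through it at 305-335. I'll lower it and release.

>>> {"api": "apply_moves", "payload": {"targets": [[0.4,-0.001,0,0.025,0,0,0.002],[0.4,0,0,0.025,0,0,0],[0.4,0,0,0.015,0,0,0],[0.4,0,0,0.005,0,0,0],[0.4,0,0,0.003,0,0,0],[0.4,0,0,0.002,0,0,0],[0.4,0,0,0,0,0,0],[0.4,0,0,0,0,0,0]]}}

```text
time_s: 10.78
tcp_pos: [0.5608, -0.1276, 0.0904]
eef_rot: [180.0, 0.1, 177.1]
contact_force: [0.2, -0.2, -1.5]
gripper_width: 0.0452
gripper_force: 30.0
```

>>> {"api": "apply_moves", "payload": {"targets": [[0.4,0,0,0.002,0,0,0],[0.4,0,0,0.001,0,0,0],[0.4,0,0,0,0,0,0],[0.4,0,0,0,0,0,0]]}}

```text
time_s: 11.12
tcp_pos: [0.5608, -0.1274, 0.0876]
eef_rot: [-180.0, 0.1, 177.2]
contact_force: [-1.5, 0.5, 5.0]
gripper_width: 0.0453
gripper_force: 30.0
```

Run:
```python
from h import *
plan((.6452,-.3428,.16),(180,0,-94.1),start=((.5608,-.1276,.2056),(180,0,177.2)),n=14)
```

```text
N 14 row [0.0053, -0.0175, 0.0033] [-0.0, 0.0, -0.0704] |step mm 18.6 | res mm [ 0.5 -0.1 -0.6]
```

>>> {"api": "apply_moves", "payload": {"targets": [[0.75,0,0,0,0,0,0],[0.75,0,0,0,0,0,0],[0.75,0,0,0,0,0,0],[0.75,0,0,0,0,0,0],[0.75,0,0,-0.018,0,0,0],[0.75,0,0,-0.03,0,0,0],[0.75,0,0,-0.04,0,0,0],[0.75,0,0,-0.03,0,0,0],[0.75,0,0,0,0,0,0]]}}

```text
time_s: 11.87
tcp_pos: [0.5636, -0.1279, 0.2114]
eef_rot: [-180.0, 0.6, 177.2]
contact_force: [1.1, -0.3, 0.9]
gripper_width: 0.0658
gripper_force: 0.0
```

>>> {"api": "apply_moves", "payload": {"targets": [[0.75,0.0053,-0.0175,0.0033,0,0,-0.0704],[0.75,0.0053,-0.0175,0.0033,0,0,-0.0704],[0.75,0.0053,-0.0175,0.0033,0,0,-0.0704],[0.75,0.0053,-0.0175,0.0033,0,0,-0.0704],[0.75,0.0053,-0.0175,0.0033,0,0,-0.0704],[0.75,0.0053,-0.0175,0.0033,0,0,-0.0704],[0.75,0.0053,-0.0175,0.0033,0,0,-0.0704],[0.75,0.0053,-0.0175,0.0033,0,0,-0.0704],[0.75,0.0053,-0.0175,0.0033,0,0,-0.0704],[0.75,0.0053,-0.0175,0.0033,0,0,-0.0704],[0.75,0.0053,-0.0175,0.0033,0,0,-0.0704],[0.75,0.0053,-0.0175,0.0033,0,0,-0.0704],[0.75,0.0053,-0.0175,0.0033,0,0,-0.0704],[0.75,0.0053,-0.0175,0.0033,0,0,-0.0704],[0.75,0,0,0,0,0,0],[0.75,0,0,0,0,0,0],[0.75,0,0,0,0,0,0]]}}

```text
time_s: 13.28
tcp_pos: [0.6443, -0.3425, 0.1576]
eef_rot: [179.9, 0.0, -94.3]
contact_force: [0.8, -0.2, -0.1]
gripper_width: 0.066
gripper_force: 0.0
```

Run:
```python
from chk import *
s=get_state(); print(s['tcp_pos'],s['eef_rot'])
c=cap('wrist','w5'); f=c['frame']; g=((cv2.cvtColor(f,cv2.COLOR_RGB2HSV)[...,1]<50)&(f[...,2]>110)).astype(np.uint8); z=cloud(c)[...,2]
# strap side edges at several rows
for v in (170,200,230,260,280):
    d=(g[v]|0); e=np.flatnonzero(np.diff(d[230:410].astype(int)))+230; print(v,e,[ray(c,u+.5,v,.012).round(4)[:2].tolist() for u in (e[:1].tolist()+e[-1:].tolist())])
t=cap('top','t5'); straps(t,[((350,190,400,275),.074)])
cv2.imwrite('pics/t5c.png',np.vstack([cv2.resize(t['frame'][165:280,255:500,::-1],None,fx=3,fy=3),cv2.resize(f[100:300,200:445,::-1],(735,300))])[:600])
```

```text
[ 0.64434246 -0.34250141  0.15761854] [ 1.79942505e+02  1.96378199e-02 -9.42877807e+01]
170 [288 348] [[0.6633, -0.3936], [0.617, -0.3901]]
200 [290 304 332 348] [[0.6641, -0.37], [0.6182, -0.3665]]
230 [291 304 332 346] [[0.6658, -0.3453], [0.6211, -0.3419]]
260 [292 305 332 345] [[0.6675, -0.3193], [0.6234, -0.3159]]
280 [292 345] [[0.6693, -0.3012], [0.6244, -0.2977]]
strap [ 564.6 -113.8] [ 17.4 125.5] 84.91
```

View pics/t5c.png

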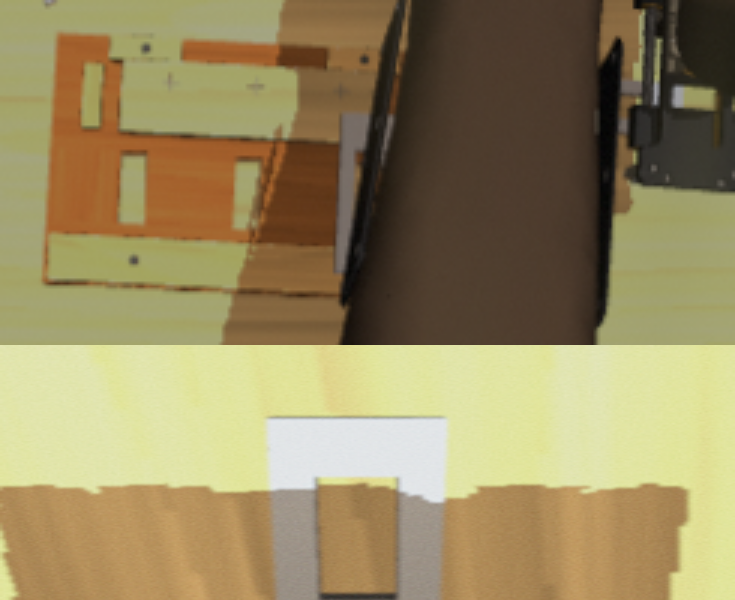

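The lower half shows strap 1 centred and straight under the jaws. The upper half shows the blank touching the left fence block and the first strap's left edge lying over the right slot. I'll grasp strap 1.

>>> {"api": "apply_moves", "payload": {"targets": [[0.75,0,0,0.03,0,0,0],[0.75,0,0,0.035,0,0,0],[0.75,0,0,0.035,0,0,0],[0.75,0,0,0.02,0,0,0],[0.75,0,0,0.01,0,0,0],[0.75,0,0,0.004,0,0,0],[0.75,0,0,0,0,0,0],[0.4,0,0,0,0,0,0],[0.4,0,0,0,0,0,0],[0.4,0,0,0,0,0,0],[0.4,0,0,0,0,0,0],[0.4,0,0,0,0,0,0],[0.4,0,0,0,0,0,0]], "newtons": 30}}

```text
time_s: 14.47
tcp_pos: [0.6454, -0.3429, 0.0257]
eef_rot: [-179.9, -0.0, -94.2]
contact_force: [-1.6, 1.4, 5.8]
gripper_width: 0.0458
gripper_force: 30.0
```

Run:
```python
from h import *
s=get_state(); p=s['tcp_pos']; print(p,s['eef_rot'],s['gripper_width'])
plan((.569,.0622,.17),(180,0,177.2),start=((.6445,-.3425,.17),(180,0,-94.2)),n=15)
```

```text
[ 0.6454088  -0.34292828  0.02565699] [-1.79909185e+02 -3.13053356e-02 -9.41505850e+01] 0.045846207139912144
N 15 row [-0.0169, 0.0252, 0.0] [0.0, -0.0, 0.0656] |step mm 30.4 | res mm [-0.4 -0.2  0. ]
```

>>> {"api": "apply_moves", "payload": {"targets": [[0.4,0,0,-0.01,0,0,0],[0.4,0,0,-0.03,0,0,0],[0.4,0,0,-0.035,0,0,0],[0.4,0,0,-0.035,0,0,0],[0.4,0,0,-0.035,0,0,0],[0.4,0,0,0,0,0,0]]}}

```text
time_s: 14.97
tcp_pos: [0.6482, -0.3444, 0.1788]
eef_rot: [-179.3, -0.2, -94.1]
contact_force: [1.6, -0.7, -0.4]
gripper_width: 0.0452
gripper_force: 30.0
```

>>> {"api": "apply_moves", "payload": {"targets": [[0.4,-0.0169,0.0252,0,0,0,0.0656],[0.4,-0.0169,0.0252,0,0,0,0.0656],[0.4,-0.0169,0.0252,0,0,0,0.0656],[0.4,-0.0169,0.0252,0,0,0,0.0656],[0.4,-0.0169,0.0252,0,0,0,0.0656],[0.4,-0.0169,0.0252,0,0,0,0.0656],[0.4,-0.0169,0.0252,0,0,0,0.0656],[0.4,-0.0169,0.0252,0,0,0,0.0656],[0.4,-0.0169,0.0252,0,0,0,0.0656],[0.4,-0.0169,0.0252,0,0,0,0.0656],[0.4,-0.0169,0.0252,0,0,0,0.0656],[0.4,-0.0169,0.0252,0,0,0,0.0656],[0.4,-0.0169,0.0252,0,0,0,0.0656],[0.4,-0.0169,0.0252,0,0,0,0.0656],[0.4,-0.0169,0.0252,0,0,0,0.0656],[0.4,0,0,0,0,0,0],[0.4,0,0,0,0,0,0],[0.4,0,0,0,0,0,0]]}}

```text
time_s: 16.47
tcp_pos: [0.5682, 0.0615, 0.1689]
eef_rot: [-180.0, -0.1, 177.3]
contact_force: [-0.7, 0.6, -2.0]
gripper_width: 0.0453
gripper_force: 30.0
```

Run:
```python
from m import *
s=get_state(); print(s['tcp_pos'],s['eef_rot'],s['contact_force'],s['gripper_width'])
plan((.569,.0622,.0895),(180,0,177.2))
c=cap('wrist','w6'); z=cloud(c)[...,2]
for v in (250,260,268):
    d=z[v]<.025; d2=z[v]>.1
    print(v,np.flatnonzero(np.diff(d[250:400].astype(int)))+250,np.flatnonzero(np.diff(d2[200:440].astype(int)))+200)
```

```text
[0.56816088 0.0614657  0.16891597] [-1.79989407e+02 -5.59808569e-02  1.77344803e+02] [-0.65270071  0.63462006 -1.98731177] 0.045327578721571574
N 3 row [-0.0003, 0.0003, 0.0265] [-0.0, -0.0002, 0.0005] |step mm 26.5 | res mm [ 0.  -0.1 -0.1]
250 [307 334] [267 296 342 371]
260 [307 334] [268 296 342 370]
268 [307 334] [268 296 342 370]
```

>>> {"api": "apply_moves", "payload": {"targets": [[0.4,-0.001,0.001,0.025,0,0,0],[0.4,0,0,0.025,0,0,0],[0.4,0,0,0.018,0,0,0],[0.4,0,0,0.007,0,0,0],[0.4,0,0,0.003,0,0,0],[0.4,0,0,0.002,0,0,0],[0.4,0,0,0.001,0,0,0],[0.4,0,0,0,0,0,0],[0.4,0,0,0,0,0,0]]}}

```text
time_s: 17.27
tcp_pos: [0.5704, 0.0626, 0.0892]
eef_rot: [180.0, 0.1, 177.3]
contact_force: [-0.7, -0.4, -1.6]
gripper_width: 0.0449
gripper_force: 30.0
```

>>> {"api": "apply_moves", "payload": {"targets": [[0.4,0,0,0.0015,0,0,0],[0.4,0,0,0,0,0,0],[0.4,0,0,0,0,0,0],[0.75,0,0,0,0,0,0],[0.75,0,0,0,0,0,0],[0.75,0,0,0,0,0,0],[0.75,0,0,0,0,0,0],[0.75,0,0,-0.018,0,0,0],[0.75,0,0,-0.03,0,0,0],[0.75,0,0,-0.04,0,0,0],[0.75,0,0,-0.04,0,0,0],[0.75,0,-0.04,-0.03,0,0,0],[0.75,0,-0.04,0,0,0,0],[0.75,0.04,-0.02,0,0,0,0],[0.75,0,0,0,0,0,0],[0.75,0,0,0,0,0,0]]}}

```text
time_s: 18.6
tcp_pos: [0.5268, -0.0289, 0.24]
eef_rot: [180.0, 0.0, 177.2]
contact_force: [0.2, 1.7, 0.7]
gripper_width: 0.0658
gripper_force: 0.0
```

Run:
```python
from m import *
s=get_state(); print(s['tcp_pos'],s['eef_rot'])
w=cap('wrist','w7'); pickle.dump(w,open('w7.pkl','wb'))
for n in ('top','side'):
    c=cap(n,n+'7'); pickle.dump(c,open(n+'7.pkl','wb')); W=cloud(c); f=c['frame'].astype(int)
    x0,y0,x1,y1=(105,190,220,300) if n=='top' else (210,310,325,450)
    m=np.zeros((480,640),np.uint8)
    m[y0:y1,x0:x1]=((f.max(2)<45)&((f.max(2)-f.min(2))<8)&(W[...,2]>.09))[y0:y1,x0:x1]
    k,l,st,ce=cv2.connectedComponentsWithStats(m)
    for i in range(1,k):
        if st[i,4]>25:
            P=W[l==i]; print(n,st[i],'mean',np.nanmean(P,0).round(4),'top5%',np.nanmean(P[P[:,2]>np.nanpercentile(P[:,2],85)],0).round(4), 'max',np.nanmax(P[:,2]).round(4))
    # rim top: points by height
    m2=np.zeros((480,640),bool); m2[y0:y1,x0:x1]=True
    for p in ([(45,295),(385,150),(520,410),(205,545),(293,340)] if n=='top' else []):
        u,v=105+p[0]*115/600,190+p[1]*110/574; ui,vi=int(round(u)),int(round(v)); Q=W[vi-2:vi+3,ui-2:ui+3].reshape(-1,3); print('corner',(round(u),round(v)),Q[np.nanargmax(Q[:,2])].round(4))
cv2.imwrite('pics/s7c.png',cv2.resize(c['frame'][310:450,205:335,::-1],None,fx=4,fy=4,interpolation=cv2.INTER_CUBIC))
```

```text
[ 0.52676378 -0.02887282  0.24000232] [1.79979109e+02 1.58554644e-02 1.77164466e+02]
top [166 228  11  10  63] mean [0.5437 0.3424 0.1774] top5% [0.5298 0.3102 0.3027] max 0.6132
top [134 241  14  19 161] mean [0.5063 0.4168 0.1542] top5% [0.5091 0.4213 0.1677] max 0.1707
top [148 264  14  19 162] mean [0.4534 0.3943 0.1214] top5% [0.4557 0.3977 0.1351] max 0.1412
corner (114, 247) [0.5118 0.4634 0.1949]
corner (179, 219) [0.5717 0.325  0.1934]
corner (205, 269) [0.4512 0.1595 0.6497]
corner (144, 294) [0.4057 0.4183 0.1289]
corner (161, 255) [0.4676 0.2176 0.6457]
side [250 342  24  21 359] mean [0.5342 0.3544 0.1487] top5% [0.5365 0.3523 0.1661] max 0.1723
side [284 350  23  18 319] mean [0.4814 0.3305 0.1173] top5% [0.4857 0.3292 0.1323] max 0.137
side [248 383  25  20 376] mean [0.5028 0.4258 0.1499] top5% [0.506  0.4235 0.1666] max 0.1709
side [283 390  25  19 340] mean [0.4504 0.4024 0.1173] top5% [0.4519 0.3995 0.1327] max 0.1362
```

View pics/s7c.png

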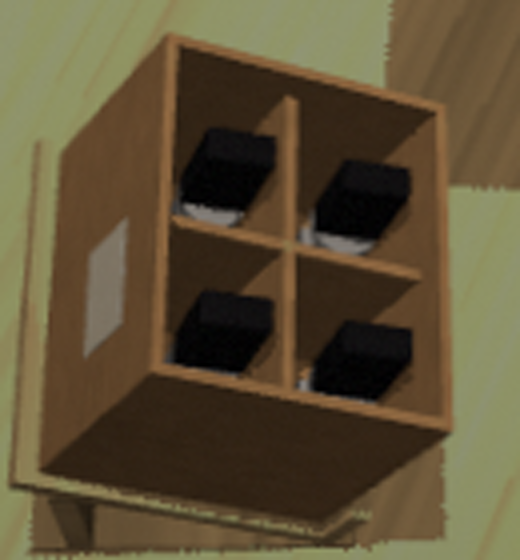

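View pics/w7.png

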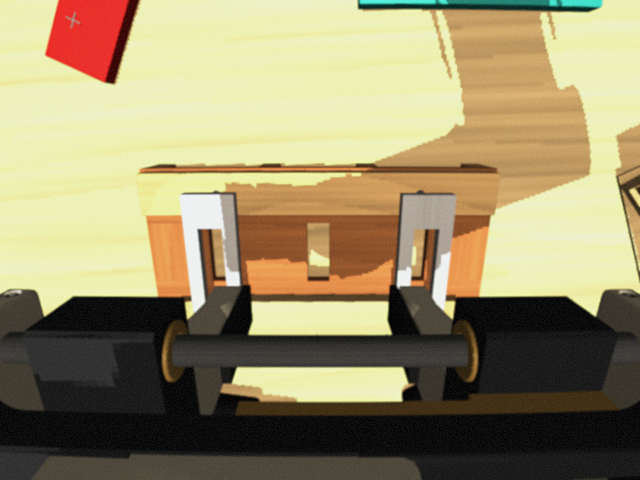

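The wrist view shows both straps lying over the outer slots, at (212,245) and (427,245), with each slot seen through. The crop shows four wing bolts, one per cell, all alike and centred across their cells. I'll take the two right-hand bolts at (228,170) and (360,200), which are nearest the board. Now I'll measure them.

```bash
cat > b.py <<'E'
from m import *
yaw=23.6
Rb=R.from_euler('xyz',[0,-20,yaw],degrees=True).as_matrix()   # bolt axes in columns
print('bolt z',Rb[:,2].round(3))
for n,fn,box in (('side','side7.pkl',(210,310,325,450)),('top','top0.pkl',(105,190,220,300))):
    c=pickle.load(open(fn,'rb')); W=cloud(c); f=c['frame'].astype(int); x0,y0,x1,y1=box
    m=np.zeros((480,640),np.uint8); m[y0:y1,x0:x1]=((f.max(2)<45)&((f.max(2)-f.min(2))<10)&(W[...,2]>.09)&(W[...,2]<.2))[y0:y1,x0:x1]
    k,l,st,ce=cv2.connectedComponentsWithStats(m)
    for i in range(1,k):
        if st[i,4]<60: continue
        P=W[l==i]@Rb; z=P[:,2]; zt=np.percentile(z,[2,50,97]); T=P[z>np.percentile(z,97)-.006]
        lo,hi=np.percentile(T,[3,97],axis=0); mid=(lo+hi)/2; mid[2]=zt[2]
        print(n,ce[i].round(),st[i,4],'zr',zt.round(4),'n',len(T),'span',((hi-lo)*1e3).round(1),'topcentre',(Rb@mid).round(4),'carton y',mid[1].round(4))
E
python3 b.py
```

```text
bolt z [-0.313 -0.137  0.94 ]
side [261. 352.] 361 zr [-0.106  -0.0722 -0.0589] n 146 span [27.5 15.3  6.4] topcentre [0.5288 0.3484 0.1645] carton y 0.1076
side [295. 359.] 321 zr [-0.1135 -0.0807 -0.0706] n 140 span [29.5 15.2  5.9] topcentre [0.4761 0.3247 0.1309] carton y 0.107
side [260. 393.] 382 zr [-0.1049 -0.071  -0.0584] n 156 span [29.5 13.7  6.2] topcentre [0.4974 0.4198 0.1649] carton y 0.1855
side [295. 399.] 346 zr [-0.1151 -0.0813 -0.0704] n 144 span [28.8 14.4  6.3] topcentre [0.4441 0.3963 0.131 ] carton y 0.1853
top [172. 236.] 148 zr [-0.1034 -0.0639 -0.0578] n 73 span [29.9 12.5  6.6] topcentre [0.5313 0.3462 0.1662] carton y 0.1046
top [141. 250.] 172 zr [-0.1027 -0.0637 -0.0579] n 91 span [29.8 14.5  6.1] topcentre [0.5   0.418 0.166] carton y 0.1828
top [186. 260.] 148 zr [-0.1127 -0.0743 -0.0687] n 75 span [27.9 14.1  5.5] topcentre [0.4778 0.3219 0.1331] carton y 0.1036
top [155. 273.] 166 zr [-0.1121 -0.0752 -0.0696] n 85 span [28.6 14.2  7. ] topcentre [0.4464 0.3937 0.1322] carton y 0.1821
```

```bash
cat >> h.py <<'E'
def Rtilt(yaw=23.6,lean=20):
    Rb=R.from_euler('xyz',[0,-lean,yaw],degrees=True).as_matrix()
    return R.from_matrix(np.c_[-Rb[:,0],Rb[:,1],-Rb[:,2]]).as_euler('xyz',degrees=True)
E
python3 - <<'E'
from h import *
e=Rtilt(); print(e); z=R.from_euler('xyz',e,degrees=True).as_matrix()[:,2]
for nm,top in (('A',[.5300,.3473,.1654]),('B',[.4770,.3233,.132])):
    g=np.array(top)+.014*z; pre=g-.11*z; print(nm,'grasp',g.round(4),'pre',pre.round(4))
    if nm=='A': plan(pre,e,n=15)
E
```

```text
[-180.    20.  -156.4]
A grasp [0.5344 0.3492 0.1522] pre [0.4999 0.3342 0.2556]
N 15 row [-0.0022, 0.0243, -0.0004] [-0.0034, -0.0145, -0.0193] |step mm 24.4 | res mm [-0.4  0.3  0.3]
B grasp [0.4814 0.3252 0.1188] pre [0.4469 0.3102 0.2222]
```

>>> {"api": "apply_moves", "payload": {"targets": [[0.27,-0.0022,0.0243,-0.0004,-0.0034,-0.0145,-0.0193],[0.27,-0.0022,0.0243,-0.0004,-0.0034,-0.0145,-0.0193],[0.27,-0.0022,0.0243,-0.0004,-0.0034,-0.0145,-0.0193],[0.27,-0.0022,0.0243,-0.0004,-0.0034,-0.0145,-0.0193],[0.27,-0.0022,0.0243,-0.0004,-0.0034,-0.0145,-0.0193],[0.27,-0.0022,0.0243,-0.0004,-0.0034,-0.0145,-0.0193],[0.27,-0.0022,0.0243,-0.0004,-0.0034,-0.0145,-0.0193],[0.27,-0.0022,0.0243,-0.0004,-0.0034,-0.0145,-0.0193],[0.27,-0.0022,0.0243,-0.0004,-0.0034,-0.0145,-0.0193],[0.27,-0.0022,0.0243,-0.0004,-0.0034,-0.0145,-0.0193],[0.27,-0.0022,0.0243,-0.0004,-0.0034,-0.0145,-0.0193],[0.27,-0.0022,0.0243,-0.0004,-0.0034,-0.0145,-0.0193],[0.27,-0.0022,0.0243,-0.0004,-0.0034,-0.0145,-0.0193],[0.27,-0.0022,0.0243,-0.0004,-0.0034,-0.0145,-0.0193],[0.27,-0.0022,0.0243,-0.0004,-0.0034,-0.0145,-0.0193],[0.27,0,0,0,0,0,0],[0.27,0,0,0,0,0,0],[0.27,0,0,0,0,0,0]]}}

```text
time_s: 20.25
tcp_pos: [0.4988, 0.3342, 0.2553]
eef_rot: [-180.0, 19.9, -156.4]
contact_force: [-0.7, 0.3, -0.4]
gripper_width: 0.0237
gripper_force: 0.0
```

Run:
```python
from h import *
s=get_state(); print(s['tcp_pos'],s['eef_rot'],s['joints'].round(0),s['gripper_width'])
plan((.5344,.3492,.1522),Rtilt(),n=6)
c=cap('wrist','w8'); cv2.imwrite('pics/w8c.png',cv2.resize(c['frame'][120:400,160:480,::-1],None,fx=2,fy=2))
```

```text
[0.49881642 0.33415987 0.25533753] [-179.9925213    19.87549763 -156.35108848] [  59.    2.  -31.   17.  -42. -137.] 0.023729224718566047
N 6 row [-0.0002, -0.0001, 0.0184] [0.0, -0.0002, 0.0001] |step mm 18.4 | res mm [ 0.   0.1 -0.3]
```

View pics/w8c.png

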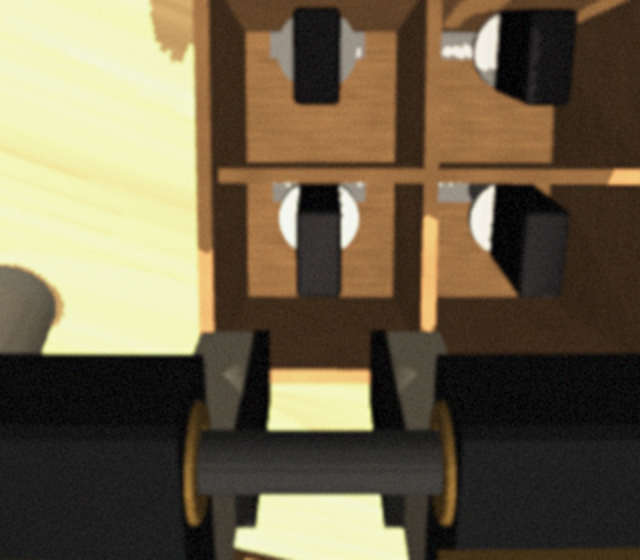

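The wing of bolt A at (320,250) in the crop is centred between the fingers. Descending.

>>> {"api": "apply_moves", "payload": {"targets": [[0.27,0,0,0.02,0,0,0],[0.27,0,0,0.025,0,0,0],[0.27,0,0,0.025,0,0,0],[0.27,0,0,0.015,0,0,0],[0.27,0,0,0.01,0,0,0],[0.27,0,0,0.01,0,0,0],[0.27,0,0,0.005,0,0,0],[0.27,0,0,0,0,0,0],[0.27,0,0,0,0,0,0]]}}

```text
time_s: 21.05
tcp_pos: [0.5337, 0.3481, 0.1524]
eef_rot: [-180.0, 19.9, -156.5]
contact_force: [0.5, 0.4, -0.6]
gripper_width: 0.0237
gripper_force: 0.0
```

>>> {"api": "apply_moves", "payload": {"targets": [[0.1,0,0,0,0,0,0],[0.1,0,0,0,0,0,0],[0.1,0,0,0,0,0,0],[0.1,0,0,0,0,0,0],[0.1,0,0,0,0,0,0]], "newtons": 40}}

```text
time_s: 21.47
tcp_pos: [0.5336, 0.3488, 0.1532]
eef_rot: [180.0, 20.0, -156.4]
contact_force: [-0.3, -2.3, 4.5]
gripper_width: 0.016
gripper_force: 40.0
```

Run:
```python
from h import *
s=get_state(); print(s['tcp_pos'],s['eef_rot'],s['contact_force'],s['gripper_width'])
# lift 140mm along carton axis, 7 rows
Rt=R.from_euler('xyz',s['eef_rot'],degrees=True); a=np.array([-.5*np.cos(np.radians(23.6)),-.5*np.sin(np.radians(23.6)),.866])
print('tool dir of carton axis',Rt.inv().apply(a).round(4))
p=s['tcp_pos']+.14*a+[0,0,.05]; print(p)
plan((.5598,-.1276,.24),(180,0,-92.8),start=(p,Rtilt()),n=16)
```

```text
[0.53355406 0.34882597 0.15317383] [ 179.9611847    19.99747848 -156.40091442] [-0.30919274 -2.32370879  4.46118372] 0.015979355642161484
tool dir of carton axis [ 1.737e-01  7.000e-04 -9.848e-01]
[0.46940867 0.32080154 0.32441383]
N 16 row [0.021, -0.022, 0.0022] [-0.0077, 0.0124, -0.0437] |step mm 30.5 | res mm [ 0.3  0.  -0.1]
```

>>> {"api": "apply_moves", "payload": {"targets": [[0.1,0.0017,0,-0.0098,0,0,0],[0.1,0.0035,0,-0.0197,0,0,0],[0.1,0.0035,0,-0.0197,0,0,0],[0.1,0.0035,0,-0.0197,0,0,0],[0.1,0.0035,0,-0.0197,0,0,0],[0.1,0.0035,0,-0.0197,0,0,0],[0.1,0.0035,0,-0.0197,0,0,0],[0.1,0.0018,0,-0.0099,0,0,0],[0.1,-0.0086,0,-0.0235,0,0,0],[0.1,-0.0086,0,-0.0235,0,0,0],[0.1,0,0,0,0,0,0]]}}

```text
time_s: 22.38
tcp_pos: [0.4703, 0.3222, 0.3289]
eef_rot: [179.8, 20.3, -156.4]
contact_force: [0.2, 0.9, 0.4]
gripper_width: 0.0156
gripper_force: 40.0
```

>>> {"api": "apply_moves", "payload": {"targets": [[0.1,0.021,-0.022,0.0022,-0.0077,0.0124,-0.0437],[0.1,0.021,-0.022,0.0022,-0.0077,0.0124,-0.0437],[0.1,0.021,-0.022,0.0022,-0.0077,0.0124,-0.0437],[0.1,0.021,-0.022,0.0022,-0.0077,0.0124,-0.0437],[0.1,0.021,-0.022,0.0022,-0.0077,0.0124,-0.0437],[0.1,0.021,-0.022,0.0022,-0.0077,0.0124,-0.0437],[0.1,0.021,-0.022,0.0022,-0.0077,0.0124,-0.0437],[0.1,0.021,-0.022,0.0022,-0.0077,0.0124,-0.0437],[0.1,0.021,-0.022,0.0022,-0.0077,0.0124,-0.0437],[0.1,0.021,-0.022,0.0022,-0.0077,0.0124,-0.0437],[0.1,0.021,-0.022,0.0022,-0.0077,0.0124,-0.0437],[0.1,0.021,-0.022,0.0022,-0.0077,0.0124,-0.0437],[0.1,0.021,-0.022,0.0022,-0.0077,0.0124,-0.0437],[0.1,0.021,-0.022,0.0022,-0.0077,0.0124,-0.0437],[0.1,0.021,-0.022,0.0022,-0.0077,0.0124,-0.0437],[0.1,0.021,-0.022,0.0022,-0.0077,0.0124,-0.0437],[0.1,0,0,0,0,0,0],[0.1,0,0,0,0,0,0],[0.1,0,0,0,0,0,0]]}}

```text
time_s: 23.97
tcp_pos: [0.5594, -0.1278, 0.238]
eef_rot: [179.8, 0.0, -92.9]
contact_force: [-0.1, 0.7, -0.9]
gripper_width: 0.0154
gripper_force: 40.0
```

```bash
cat > look.py <<'E'
from chk import *
s=get_state(); print(s['tcp_pos'],s['eef_rot'],s['contact_force'],s['gripper_width'])
c=cap('top','t9'); f=c['frame'];W=cloud(c); z=W[...,2]
hsv=cv2.cvtColor(f,cv2.COLOR_RGB2HSV)
gr=((hsv[...,1]<60)&(f[...,2]>60)&(abs(z-.074)<.012)).astype(np.uint8)
for b in ((350,175,410,275),(270,175,320,275)):
    try: r=rect(c,gr,.074,b)[0]; print('strap top',np.round(r[0],1),np.round(r[1],1),round(r[2],2))
    except Exception as e: print(e)
c=cap('side','s9'); f=c['frame'];W=cloud(c); z=W[...,2]; hsv=cv2.cvtColor(f,cv2.COLOR_RGB2HSV)
gr=((hsv[...,1]<60)&(f[...,2]>60)&(abs(z-.074)<.012)).astype(np.uint8)
m,l,st,ce=cv2.connectedComponentsWithStats(gr)
for i in range(1,m):
    if st[i,4]>120: r=rect(c,(l==i).astype(np.uint8),.074,(0,0,640,480))[0]; print('strap side',ce[i].round(),np.round(r[0],1),np.round(r[1],1),round(r[2],2))
E
python3 look.py; python3 -c "
from h import *
plan((.5598,-.1276,.185),(180,0,-92.8))"
```

```text
[ 0.55935738 -0.12778924  0.23804655] [ 1.79846535e+02  1.93096322e-02 -9.28787997e+01] [-0.120906    0.65577402 -0.88076012] 0.015388071553949534
strap top [ 527.7 -110.3] [16.4 55.8] 85.92
max() iterable argument is empty
strap side [344. 191.] [ 561.3 -126.5] [ 48.7 129.2] 87.04
strap side [307. 250.] [571.4  63.4] [ 48.2 130.7] 87.67
N 2 row [0.0001, -0.0002, 0.0271] [0.0003, 0.0002, -0.0] |step mm 27.1 | res mm [ 0.1 -0.  -0. ]
```

```bash
cat > hand.py <<'E'
from h import *
s=get_state(); Rt=R.from_euler('xyz',s['eef_rot'],degrees=True)
c=cap('wrist','wh'); W=cloud(c); P=Rt.inv().apply((W-s['tcp_pos']).reshape(-1,3)).reshape(480,640,3)
ok=(abs(P[...,1])<.03)&(abs(P[...,0])<.035)
for a in range(0,104,6):
    m=ok&(P[...,2]>a/1e3)&(P[...,2]<=(a+6)/1e3)
    if m.sum()>5:
        q=P[m]*1e3; k=q[abs(q[:,1])<6]
        print('z',a,m.sum(),'xmax(central)',np.percentile(k[:,0],[50,90]).round(1) if len(k)>3 else None,'y',np.percentile(q[:,1],[3,97]).round(1))
cv2.imwrite('pics/whc.png',cv2.resize(c['frame'][100:420,160:480,::-1],None,fx=1.8,fy=1.8))
E
python3 hand.py
```

```text
z 0 632 xmax(central) [18.7 19.1] y [-19.3  21.6]
z 6 582 xmax(central) [18.7 19. ] y [-21.2  23.3]
z 12 379 xmax(central) [18.7 19. ] y [-20.8  22.5]
z 18 172 xmax(central) [18.6 18.9] y [-7.7  8.9]
z 24 143 xmax(central) [18.6 18.9] y [-6.1  8.5]
z 30 105 xmax(central) [18.5 18.8] y [-6.2  8.4]
z 36 632 xmax(central) [18.1 18.6] y [-13.8  16. ]
z 42 49 xmax(central) [18.1 18.4] y [-12.9  14.3]
z 66 16 xmax(central) [9.  9.4] y [-2.   4.2]
z 72 54 xmax(central) [8.7 9.3] y [-4.2  6.4]
z 78 58 xmax(central) [8.6 9.2] y [-5.   7.2]
z 84 602 xmax(central) [8.2 9.1] y [-19.8  22.2]
z 90 343 xmax(central) [8.1 8.6] y [-20.   21.5]
z 96 123 xmax(central) [8.1 8.2] y [-19.4  21.5]
```

View pics/whc.png

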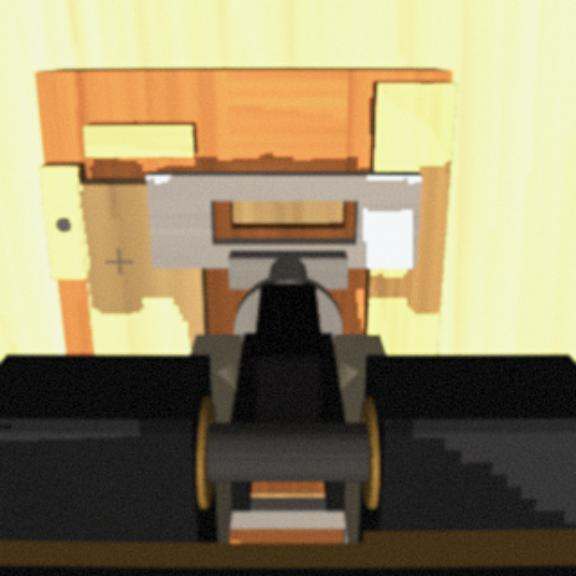

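The picture shows bolt A hanging straight in the jaws, with its T-head at (288,270) in the crop in line with the strap's slot at (285,220). I'll compare the two in the same view to cancel the camera bias.

```bash
cat > rel.py <<'E'
from h import *
s=get_state(); Rt=R.from_euler('xyz',s['eef_rot'],degrees=True)
c=cap('wrist'); f=c['frame']; z=cloud(c)[...,2]; m=(abs(z-.074)<.009)&(cv2.cvtColor(f,cv2.COLOR_RGB2HSV)[...,1]<70)
loc=lambda u,v: (Rt.inv().apply(ray(c,u,v,.074)-s['tcp_pos'])*1e3).round(1)
import sys
for u in (250,258,266,290,320,350,378):
    col=m[150:300,u]; e=np.flatnonzero(np.diff(col.astype(int)))+150
    print(u,[(int(v),loc(u,v+.5)[0]) for v in e])
for v in (200,206,245):
    row=m[v,150:450]; e=np.flatnonzero(np.diff(row.astype(int)))+150
    print('row',v,[(int(u),loc(u+.5,v)[1]) for u in e])
E
python3 rel.py
```

```text
250 [(195, np.float64(25.9)), (248, np.float64(-21.5))]
258 [(195, np.float64(25.9)), (248, np.float64(-21.6))]
266 [(195, np.float64(25.9)), (248, np.float64(-21.6))]
290 [(195, np.float64(25.8)), (210, np.float64(12.8)), (232, np.float64(-6.8)), (238, np.float64(-12.3))]
320 [(195, np.float64(25.8)), (210, np.float64(12.8)), (232, np.float64(-6.9)), (238, np.float64(-12.4))]
350 [(195, np.float64(25.7)), (210, np.float64(12.7)), (232, np.float64(-6.9)), (238, np.float64(-12.4))]
378 [(195, np.float64(25.7)), (248, np.float64(-21.7))]
row 200 [(241, np.float64(-65.2)), (394, np.float64(64.9))]
row 206 [(241, np.float64(-65.5)), (393, np.float64(64.3))]
row 245 [(244, np.float64(-65.2)), (286, np.float64(-28.1)), (352, np.float64(30.2)), (390, np.float64(63.8))]
```

>>> {"api": "apply_moves", "payload": {"targets": [[0.1,0,-0.0005,0.025,0,0,0],[0.1,0,0,0.025,0,0,0],[0.1,0,0,0.012,0,0,0],[0.1,0,0,0.01,0,0,0],[0.1,0,0,0.01,0,0,0],[0.1,0,0,0.008,0,0,0],[0.1,0,0,0,0,0,0],[0.1,0,0,0,0,0,0]]}}

```text
time_s: 24.83
tcp_pos: [0.5605, -0.1278, 0.1495]
eef_rot: [180.0, -0.0, -92.8]
contact_force: [0.3, 0.0, 0.8]
gripper_width: 0.0158
gripper_force: 40.0
```

>>> {"api": "apply_moves", "payload": {"targets": [[0.1,0,0,0.008,0,0,0],[0.1,0,0,0.008,0,0,0],[0.1,0,0,0.007,0,0,0],[0.1,0,0,0.004,0,0,0],[0.1,0,0,0.002,0,0,0],[0.1,0,0,0,0,0,0],[0.1,0,0,0,0,0,0]]}}

```text
time_s: 25.42
tcp_pos: [0.5604, -0.1279, 0.1202]
eef_rot: [180.0, -0.0, -92.8]
contact_force: [-0.6, -0.2, -0.4]
gripper_width: 0.0159
gripper_force: 40.0
```

>>> {"api": "apply_moves", "payload": {"targets": [[0.1,0,0,0.0025,0,0,0],[0.1,0,0,0.002,0,0,0],[0.1,0,0,0,0,0,0],[0.1,0,0,0,0,0,0]]}}

```text
time_s: 25.75
tcp_pos: [0.5609, -0.1278, 0.1174]
eef_rot: [-179.9, -0.0, -92.8]
contact_force: [-3.1, 1.5, 9.6]
gripper_width: 0.0154
gripper_force: 40.0
```

>>> {"api": "apply_moves", "payload": {"targets": [[0.1,0,0,-0.0015,0,0,0.03],[0.1,0,0,0,0,0,0.05],[0.1,0,0,0,0,0,0.07],[0.1,0,0,0,0,0,0.07],[0.1,0,0,0,0,0,0.07],[0.1,0,0,0,0,0,0.07],[0.1,0,0,0,0,0,0.07],[0.1,0,0,0,0,0,0.07],[0.1,0,0,0,0,0,0.07],[0.1,0,0,0,0,0,0.07],[0.1,0,0,0,0,0,0.07],[0.1,0,0,0,0,0,0.07],[0.1,0,0,0,0,0,0.07],[0.1,0,0,0,0,0,0.07],[0.1,0,0,0,0,0,0.08],[0.1,0,0,0,0,0,0],[0.1,0,0,0,0,0,0]]}}

```text
time_s: 27.17
tcp_pos: [0.5604, -0.1278, 0.1174]
eef_rot: [180.0, -0.0, 177.5]
contact_force: [0.1, 0.4, -0.5]
gripper_width: 0.0157
gripper_force: 40.0
```

>>> {"api": "apply_moves", "payload": {"targets": [[0.1,0,0,0.001,0,0,0],[0.1,0,0,0,0,0,0],[0.35,0,0,0,0,0,0],[0.35,0,0,0,0,0,0],[0.35,0,0,0,0,0,0],[0.35,0,0,0,0,0,0],[0.35,0,0,-0.01,0,0,0],[0.35,0,0,-0.02,0,0,0],[0.35,0,0,-0.03,0,0,0],[0.35,0,0,-0.035,0,0,0],[0.35,0,0,-0.035,0,0,0],[0.27,0,0,0,0,0,0],[0.27,0,0,0,0,0,0]]}}

```text
time_s: 28.25
tcp_pos: [0.5616, -0.1278, 0.2495]
eef_rot: [180.0, 0.3, 177.3]
contact_force: [-0.5, 0.0, -1.3]
gripper_width: 0.0253
gripper_force: 0.0
```

Run:
```python
from h import *
s=get_state(); print(s['tcp_pos'],s['eef_rot'],s['joints'].round(0))
plan((.4469,.3102,.2222),Rtilt(),n=18)
```

```text
[ 0.56162679 -0.12783326  0.24952301] [179.96400611   0.27653461 177.2731685 ] [  7.  11. -12.   0. -67. -99.]
N 18 row [0.0025, 0.0252, 0.0015] [-0.0029, -0.012, -0.0161] |step mm 25.4 | res mm [ 0.   0.6 -0.5]
```

>>> {"api": "apply_moves", "payload": {"targets": [[0.27,0.0025,0.0252,0.0015,-0.0029,-0.012,-0.0161],[0.27,0.0025,0.0252,0.0015,-0.0029,-0.012,-0.0161],[0.27,0.0025,0.0252,0.0015,-0.0029,-0.012,-0.0161],[0.27,0.0025,0.0252,0.0015,-0.0029,-0.012,-0.0161],[0.27,0.0025,0.0252,0.0015,-0.0029,-0.012,-0.0161],[0.27,0.0025,0.0252,0.0015,-0.0029,-0.012,-0.0161],[0.27,0.0025,0.0252,0.0015,-0.0029,-0.012,-0.0161],[0.27,0.0025,0.0252,0.0015,-0.0029,-0.012,-0.0161],[0.27,0.0025,0.0252,0.0015,-0.0029,-0.012,-0.0161],[0.27,0.0025,0.0252,0.0015,-0.0029,-0.012,-0.0161],[0.27,0.0025,0.0252,0.0015,-0.0029,-0.012,-0.0161],[0.27,0.0025,0.0252,0.0015,-0.0029,-0.012,-0.0161],[0.27,0.0025,0.0252,0.0015,-0.0029,-0.012,-0.0161],[0.27,0.0025,0.0252,0.0015,-0.0029,-0.012,-0.0161],[0.27,0.0025,0.0252,0.0015,-0.0029,-0.012,-0.0161],[0.27,0.0025,0.0252,0.0015,-0.0029,-0.012,-0.0161],[0.27,0.0025,0.0252,0.0015,-0.0029,-0.012,-0.0161],[0.27,0.0025,0.0252,0.0015,-0.0029,-0.012,-0.0161],[0.27,0,0,0,0,0,0],[0.27,0,0,0,0,0,0]]}}

```text
time_s: 29.92
tcp_pos: [0.4446, 0.3097, 0.2182]
eef_rot: [179.9, 19.7, -156.3]
contact_force: [-1.0, -0.1, 0.8]
gripper_width: 0.0237
gripper_force: 0.0
```

```bash
cat > seat.py <<'E'
from chk import *
import sys
# seated bolt / straps from a free camera
for n in ('top','side'):
    c=cap(n,n+sys.argv[1]); pickle.dump(c,open(n+'S.pkl','wb')); W=cloud(c); z=W[...,2]; f=c['frame'].astype(int); hsv=cv2.cvtColor(c['frame'],cv2.COLOR_RGB2HSV)
    xy=(W[...,0]>.45)&(W[...,0]<.7)&(W[...,1]>-.2)&(W[...,1]<.15)
    wg=(xy&(f.max(2)<50)&(z>.09)&(z<.16)).astype(np.uint8); k,l,st,ce=cv2.connectedComponentsWithStats(wg)
    for i in range(1,k):
        if st[i,4]>40:
            P=W[l==i]; T=P[P[:,2]>np.percentile(P[:,2],97)-.006]; r=cv2.minAreaRect((T[:,:2]*1000).astype(np.float32)); print(n,'wing',st[i,4],'ztop',np.percentile(P[:,2],[50,90,97]).round(4),np.round(r[0],1),np.round(r[1],1),round(r[2],1))
    gr=(xy&(hsv[...,1]<60)&(f[...,2]>60)&(abs(z-.074)<.009)).astype(np.uint8); k,l,st,ce=cv2.connectedComponentsWithStats(gr)
    for i in range(1,k):
        if st[i,4]>250 if n=='side' else st[i,4]>120: r=rect(c,(l==i).astype(np.uint8),.074,(0,0,640,480))[0]; print(n,'strap',st[i,4],np.round(r[0],1),np.round(r[1],1),round(r[2],2),'z',np.nanmedian(z[l==i]).round(4))
E
python3 seat.py A
python3 - <<'E'
from m import *
s=get_state(); print(s['tcp_pos'],s['eef_rot'],s['joints'].round(0))
plan((.4814,.3252,.1188),Rtilt(),n=6)
Rt=R.from_euler('xyz',s['eef_rot'],degrees=True); c=cap('wrist','wB'); W=cloud(c); f=c['frame'].astype(int)
P=Rt.inv().apply((W-s['tcp_pos']).reshape(-1,3)).reshape(480,640,3)
m=(f.max(2)<50)&(abs(P[...,1])<.04)&(abs(P[...,0])<.05)&(P[...,2]>.06)&(P[...,2]<.15); q=P[m]*1e3
zt=np.percentile(q[:,2],3); T=q[q[:,2]<zt+6]; print(len(q),zt,np.percentile(T,[3,50,97],axis=0).round(1))
E
```

```text
top wing 113 ztop [0.1271 0.1308 0.1325] [ 561.1 -125.3] [30.6 13.9] 0.3
top strap 755 [572.9  63. ] [ 46.2 131.5] 87.67 z 0.0746
top strap 750 [ 563.3 -126.4] [ 46.2 131.2] 87.12 z 0.0747
side wing 216 ztop [0.1154 0.1289 0.1302] [ 557.8 -125.9] [18.6 30.6] 83.4
side strap 480 [ 572.7 -126.4] [ 53.8 109.4] 89.65 z 0.0745
side strap 527 [581.3  63.5] [ 48.5 110.9] 87.24 z 0.0742
[0.44547184 0.3091272  0.21874625] [ 179.85989006   19.72668963 -156.43403094] [  63.   -2.  -41.   21.  -37. -145.]
N 6 row [-0.0005, 0.0, 0.0179] [0.0002, -0.0005, -0.0001] |step mm 17.9 | res mm [-0.1  0.2 -0. ]
516 94.53606933474671 [[-14.5  -7.4  94.4]
 [  4.1   0.2  95.6]
 [ 16.6   6.4  99.3]]
```

Bolt A is seated: its wing top is at about 0.128-0.130 m and it lies in line with the strap. Now for bolt B.

>>> {"api": "apply_moves", "payload": {"targets": [[0.27,0,0,0.02,0,0,0],[0.27,0,0,0.025,0,0,0],[0.27,0,0,0.025,0,0,0],[0.27,0,0,0.015,0,0,0],[0.27,0,0,0.01,0,0,0],[0.27,0,0,0.01,0,0,0],[0.27,0,0,0.003,0,0,0],[0.27,0,0,0,0,0,0],[0.27,0,0,0,0,0,0]]}}

```text
time_s: 30.82
tcp_pos: [0.4796, 0.3239, 0.1178]
eef_rot: [179.8, 19.8, -156.5]
contact_force: [0.8, -0.1, 0.3]
gripper_width: 0.0239
gripper_force: 0.0
```

>>> {"api": "apply_moves", "payload": {"targets": [[0.1,0,0,0,0,0,0],[0.1,0,0,0,0,0,0],[0.1,0,0,0,0,0,0],[0.1,0,0,0,0,0,0],[0.1,0,0,0,0,0,0]], "newtons": 40}}

```text
time_s: 31.23
tcp_pos: [0.4792, 0.3249, 0.1184]
eef_rot: [179.8, 19.9, -156.4]
contact_force: [-1.2, -2.0, 4.5]
gripper_width: 0.0158
gripper_force: 40.0
```

Run:
```python
from h import *
s=get_state(); print(s['tcp_pos'],s['eef_rot'],s['contact_force'],s['gripper_width'])
a=np.array([-.5*np.cos(np.radians(23.6)),-.5*np.sin(np.radians(23.6)),.866])
p=s['tcp_pos']+.14*a+[0,0,.07]; print(p)
plan((.5705,.0622,.25),(180,0,-92.8),start=(p,Rtilt()),n=14)
```

```text
[0.47922597 0.32493623 0.11839332] [ 179.79249388   19.86193585 -156.44285062] [-1.18472452 -2.01565517  4.52745975] 0.01575682301668461
[0.41508058 0.2969118  0.30963332]
N 14 row [0.0079, -0.0196, 0.0035] [-0.0088, 0.0142, -0.0499] |step mm 21.5 | res mm [ 0.3 -0.7  0.3]
```

>>> {"api": "apply_moves", "payload": {"targets": [[0.1,0.0017,0,-0.0098,0,0,0],[0.1,0.0035,0,-0.0197,0,0,0],[0.1,0.0035,0,-0.0197,0,0,0],[0.1,0.0035,0,-0.0197,0,0,0],[0.1,0.0035,0,-0.0197,0,0,0],[0.1,0.0035,0,-0.0197,0,0,0],[0.1,0.0035,0,-0.0197,0,0,0],[0.1,0.0018,0,-0.0099,0,0,0],[0.1,-0.0086,0,-0.0235,0,0,0],[0.1,-0.0086,0,-0.0235,0,0,0],[0.1,-0.0068,0,-0.0188,0,0,0],[0.1,0,0,0,0,0,0],[0.1,0,0,0,0,0,0]]}}

```text
time_s: 32.32
tcp_pos: [0.4154, 0.2965, 0.3097]
eef_rot: [179.7, 19.8, -156.5]
contact_force: [-0.7, -0.2, -1.6]
gripper_width: 0.0156
gripper_force: 40.0
```

Run:
```python
from h import *
s=get_state(); print(s['tcp_pos'],s['eef_rot'],s['contact_force'],s['gripper_width'],s['joints'].round(0))
plan((.5705,.0622,.25),(180,0,-92.8),n=14)
```

```text
[0.41539771 0.29649822 0.30972054] [ 179.71730536   19.84779692 -156.47558385] [-0.72155102 -0.15309446 -1.63504089] 0.015649830333086978 [  67.   -9.  -34.   17.  -51. -142.]
N 14 row [0.0079, -0.0196, 0.0035] [-0.0085, 0.0142, -0.05] |step mm 21.4 | res mm [ 0.1 -0.3 -0.3]
```

>>> {"api": "apply_moves", "payload": {"targets": [[0.1,0.0079,-0.0196,0.0035,-0.0085,0.0142,-0.05],[0.1,0.0079,-0.0196,0.0035,-0.0085,0.0142,-0.05],[0.1,0.0079,-0.0196,0.0035,-0.0085,0.0142,-0.05],[0.1,0.0079,-0.0196,0.0035,-0.0085,0.0142,-0.05],[0.1,0.0079,-0.0196,0.0035,-0.0085,0.0142,-0.05],[0.1,0.0079,-0.0196,0.0035,-0.0085,0.0142,-0.05],[0.1,0.0079,-0.0196,0.0035,-0.0085,0.0142,-0.05],[0.1,0.0079,-0.0196,0.0035,-0.0085,0.0142,-0.05],[0.1,0.0079,-0.0196,0.0035,-0.0085,0.0142,-0.05],[0.1,0.0079,-0.0196,0.0035,-0.0085,0.0142,-0.05],[0.1,0.0079,-0.0196,0.0035,-0.0085,0.0142,-0.05],[0.1,0.0079,-0.0196,0.0035,-0.0085,0.0142,-0.05],[0.1,0.0079,-0.0196,0.0035,-0.0085,0.0142,-0.05],[0.1,0.0079,-0.0196,0.0035,-0.0085,0.0142,-0.05],[0.1,0,0,0,0,0,0],[0.1,0,0,0,0,0,0],[0.1,0,0,0,0,0,0]]}}

```text
time_s: 33.73
tcp_pos: [0.5699, 0.062, 0.2482]
eef_rot: [179.9, -0.2, -92.9]
contact_force: [-0.9, 0.5, -1.1]
gripper_width: 0.0161
gripper_force: 40.0
```

```bash
python3 hand.py; python3 rel.py; python3 -c "
from h import *
s=get_state(); print(s['tcp_pos'],s['eef_rot'])"
```

```text
z 0 625 xmax(central) [17.1 17.5] y [-19.6  21.5]
z 6 581 xmax(central) [17.1 17.4] y [-21.4  23.3]
z 12 400 xmax(central) [17.  17.3] y [-20.5  22.7]
z 18 169 xmax(central) [16.9 17.3] y [-7.7  8.9]
z 24 143 xmax(central) [16.9 17.2] y [-6.2  8.4]
z 30 144 xmax(central) [16.8 17.1] y [-12.2  12.3]
z 36 524 xmax(central) [16.4 16.9] y [-13.5  15.6]
z 42 31 xmax(central) [16.3 16.6] y [-13.3  14.3]
z 66 22 xmax(central) [7.3 7.5] y [-2.6  4.6]
z 72 58 xmax(central) [6.8 7.5] y [-4.3  6.4]
z 78 60 xmax(central) [6.4 7.3] y [-5.7  6.7]
z 84 781 xmax(central) [6.2 7.3] y [-19.9  22. ]
z 90 190 xmax(central) [6.3 6.7] y [-19.4  21.8]
z 96 100 xmax(central) [6.2 6.4] y [-19.7  21.3]
250 [(194, np.float64(25.0)), (213, np.float64(8.0)), (214, np.float64(7.1)), (246, np.float64(-22.9))]
258 [(195, np.float64(24.1)), (246, np.float64(-22.9))]
266 [(195, np.float64(24.1)), (246, np.float64(-22.9))]
290 [(195, np.float64(24.0)), (209, np.float64(11.5)), (231, np.float64(-8.7)), (241, np.float64(-18.1))]
320 [(194, np.float64(24.8)), (209, np.float64(11.5)), (231, np.float64(-8.8)), (241, np.float64(-18.2))]
350 [(194, np.float64(24.8)), (209, np.float64(11.4)), (231, np.float64(-8.8)), (241, np.float64(-18.2))]
378 [(194, np.float64(24.8)), (246, np.float64(-23.1))]
row 200 [(243, np.float64(-65.5)), (392, np.float64(65.1))]
row 206 [(244, np.float64(-65.0)), (391, np.float64(64.5))]
row 245 [(246, np.float64(-65.4)), (286, np.float64(-29.0)), (352, np.float64(31.1)), (389, np.float64(64.8))]
[0.5699703  0.06230314 0.24949146] [-1.79964979e+02 -1.26549273e-01 -9.28118152e+01]
```

>>> {"api": "apply_moves", "payload": {"targets": [[0.1,0,-0.0005,0.03,0,0,0],[0.1,0,0,0.03,0,0,0],[0.1,0,0,0.012,0,0,0],[0.1,0,0,0.01,0,0,0],[0.1,0,0,0.01,0,0,0],[0.1,0,0,0.008,0,0,0],[0.1,0,0,0,0,0,0],[0.1,0,0,0,0,0,0]]}}

```text
time_s: 34.5
tcp_pos: [0.5716, 0.062, 0.1501]
eef_rot: [-179.9, -0.1, -92.8]
contact_force: [0.3, 0.4, -1.5]
gripper_width: 0.0156
gripper_force: 40.0
```

>>> {"api": "apply_moves", "payload": {"targets": [[0.1,0,0,0.008,0,0,0],[0.1,0,0,0.008,0,0,0],[0.1,0,0,0.007,0,0,0],[0.1,0,0,0.004,0,0,0],[0.1,0,0,0.002,0,0,0],[0.1,0,0,0,0,0,0],[0.1,0,0,0,0,0,0]]}}

```text
time_s: 35.08
tcp_pos: [0.5715, 0.0618, 0.1207]
eef_rot: [-180.0, -0.1, -92.8]
contact_force: [-0.4, -0.3, -1.4]
gripper_width: 0.0157
gripper_force: 40.0
```

>>> {"api": "apply_moves", "payload": {"targets": [[0.1,0,0,0.0025,0,0,0],[0.1,0,0,0.002,0,0,0],[0.1,0,0,0,0,0,0],[0.1,0,0,0,0,0,0]]}}

```text
time_s: 35.42
tcp_pos: [0.5718, 0.0619, 0.1167]
eef_rot: [-179.9, -0.1, -92.8]
contact_force: [-2.1, -0.0, 1.8]
gripper_width: 0.0158
gripper_force: 40.0
```

>>> {"api": "apply_moves", "payload": {"targets": [[0.1,0,0,0,0,0,0.03],[0.1,0,0,0,0,0,0.05],[0.1,0,0,0,0,0,0.07],[0.1,0,0,0,0,0,0.07],[0.1,0,0,0,0,0,0.07],[0.1,0,0,0,0,0,0.07],[0.1,0,0,0,0,0,0.07],[0.1,0,0,0,0,0,0.07],[0.1,0,0,0,0,0,0.07],[0.1,0,0,0,0,0,0.07],[0.1,0,0,0,0,0,0.07],[0.1,0,0,0,0,0,0.07],[0.1,0,0,0,0,0,0.07],[0.1,0,0,0,0,0,0.07],[0.1,0,0,0,0,0,0.08],[0.1,0,0,0,0,0,0],[0.1,0,0,0,0,0,0]]}}

```text
time_s: 36.83
tcp_pos: [0.5718, 0.0619, 0.1167]
eef_rot: [-179.9, 0.1, 177.5]
contact_force: [0.2, -0.6, 3.6]
gripper_width: 0.0157
gripper_force: 40.0
```

>>> {"api": "apply_moves", "payload": {"targets": [[0.35,0,0,0,0,0,0],[0.35,0,0,0,0,0,0],[0.35,0,0,0,0,0,0],[0.35,0,0,0,0,0,0],[0.35,0,0,-0.01,0,0,0],[0.35,0,0,-0.02,0,0,0],[0.35,0,0,-0.03,0,0,0],[0.35,0,0,-0.035,0,0,0],[0.35,0,0,-0.035,0,0,0],[0.35,0,0,-0.035,0,0,0],[0.35,0.03,0,-0.02,0,0,0],[0.35,0.03,0,0,0,0,0],[0.35,0.03,0,0,0,0,0],[0.35,0.03,0,0,0,0,0],[0.35,0,0,0,0,0,0],[0.35,0,0,0,0,0,0]]}}

```text
time_s: 38.17
tcp_pos: [0.4503, 0.0679, 0.3027]
eef_rot: [-180.0, 0.2, 177.4]
contact_force: [0.2, -0.4, 0.2]
gripper_width: 0.0306
gripper_force: 0.0
```

```bash
python3 seat.py Z
python3 - <<'E'
from h import *
a=cv2.imread('pics/topZ.png')[165:300,100:430]; b=cv2.imread('pics/sideZ.png')[140:320,220:440]
a=cv2.resize(a,(733,300)); b=cv2.resize(b,(367,300)); cv2.imwrite('pics/fin.png',np.vstack([a,np.hstack([b,np.zeros((300,366,3),np.uint8)])]))
E
```

```text
top wing 93 ztop [0.128  0.1308 0.1325] [573.1  61.9] [28.2 13.9] 0.1
top wing 108 ztop [0.1273 0.1307 0.1316] [ 561.1 -125.5] [14.1 30.2] 89.5
top strap 496 [585.6  62.7] [ 46.1 106.4] 86.46 z 0.0748
top strap 754 [ 563.1 -126.4] [ 46.2 131.7] 87.12 z 0.0748
side wing 255 ztop [0.1162 0.1287 0.1309] [571.4  64.3] [16.4 30.1] 84.6
side strap 808 [570.8  63.6] [ 48.5 131.8] 87.39 z 0.0742
```

View pics/fin.png

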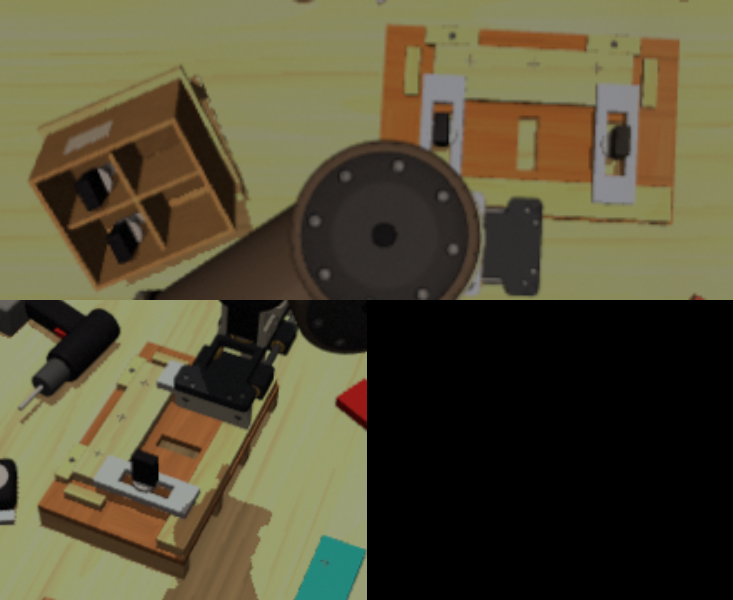

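The final view shows both bolts upright in their straps with the wings in line, at (441,130) and (620,143). The two spare bolts are still in the carton, and the blank is against the fence. A last numeric check that the blank is flush:

Run:
```python
from m import *
c=pickle.load(open('topS.pkl','rb')); z=cloud(c)[...,2]; y0=np.array([.0488,.9988]); x0=np.array([.9988,-.0488])
def edge(us,lo,hi,h,rising):
    P=[]
    for u in us:
        d=np.diff((z[lo:hi,u]>.051).astype(int)); e=np.flatnonzero(d==rising)
        if len(e): P.append(ray(c,u,lo+e[-1 if rising<0 else 0]+.5,h)[:2])
    P=np.array(P); a=np.polyfit(P@y0,P@x0,1); return len(P),(np.median(P@x0)*1e3).round(1),np.degrees(np.arctan(a[0])).round(2)
print('blank back edge (open middle)',edge(range(318,362),176,205,.062,1))
print('blank near edge',edge(range(312,362),195,225,.062,-1))
print('fence back edges',edge(list(range(294,314)),165,200,.058,1),edge(list(range(366,386)),165,200,.058,1))
s=get_state(); print(s['contact_force'])
```

```text
blank back edge (open middle) (44, np.float64(671.8), np.float64(0.12))
blank near edge (50, np.float64(609.9), np.float64(1.43))
fence back edges (20, np.float64(691.6), np.float64(0.58)) (20, np.float64(690.6), np.float64(5.47))
[-0.27590773  0.21206218 -0.07096452]
```

```bash
python3 -c "
from plant import close_job; print(close_job())"
```

```text
the job is handed in; nothing more can be done
None
```

The job is handed in, with no verdict shown: the blank is flush against the fence, both straps that were there are clamped over the outer slots with seated, locked T-bolts, and the two spare bolts are still in the carton.

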